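# Close the refilled sweet jars from a stack of lids

## Robot

A 6-joint arm with a two-finger parallel gripper is mounted at the origin on a cart in front of the work surface, level with it; the furniture and walls round the work are solid. World frame = base frame: x ahead of the robot, y to its left, z up, the work surface at z = 0. Lengths are in m, angles in rad, forces in N, time in s.
With the tool pointing down it reaches from about 0.225 to 0.875 m from the base axis. Payload 3.4 kg.
Tool frame: the origin (TCP) lies at the very end of the fingers, on their centre line; the grasp point (between the pads) lies behind it (manip.grasp_offset is the z of the grasp point in the tool frame, in m); z points along the fingers, y is the line along which they close (so a half turn about z gives the same grasp; the last joint's range is limited). The gripper opens to 85 mm and grips with 20 to 120 N. Pads are 22 mm wide; open, the fingers measure 114 mm over their backs; the gripper's body (76 mm by 85 mm) begins 54 mm behind the grasp point. The pads swing forward as they close: fully open they stand 13 mm farther back than shut.
Start: joints at [1.168, 0.276, 1.505, -0, 1.361, -0.121], TCP at [0.16, 0.552, 0.231] pointing down, gripper open.
Joint ranges: [-2.89, 2.89], [-0.75, 2.08], [0.22, 2.7], [-1.18, 4.32], [0.11, 2.71], [-2.7, 2.7]. Speed limits (rad/s): [2.57, 2.57, 3.14, 3.14, 3.14, 3.14].

## Interface

Orientations are given as a unit quaternion [w, x, y, z].
In Python, from rig import manip gives the robot as it stands.
- The arm moves only by the shell command python3 -m pendant 'ROWS' [FORCE]. ROWS is JSON, a list of rows, each an object of numbers: "dx", "dy", "dz": the shift along the tool's x, y, z in m; "rx", "ry", "rz": the turn, a rotation vector about the tool's x, y, z in degrees; "hand": the finger opening in m, from 0 to 0.0854. In form: [{"dx": .., "dy": .., "dz": .., "rx": .., "ry": .., "rz": .., "hand": ..}, ...]. A call has 1 to 12 rows; each row shifts and turns the commanded pose from where the row before left it, along the tool's axes as they then stand; what a row does not reach is not made up. A row lasts 1/12 s, in which the tool goes at most 41.7 mm and 7.16 degrees, less where a joint would pass 70% of its speed; a pose out of reach is approached as far as the arm can. A call is refused whole if a number of a shift passes 0.0417 or a number of a turn 7.16, either way. A call with a gripper value outside its range is refused whole. The fingers move at their own pace and stop on an object; FORCE is the grip in N (left out, the last holds). Time passes only in rows, so rows that do not move let the fingers close. It gives the time, the measured TCP pose, the force, the opening and the grip force at its end, in the units of the state.
- manip.get_state(): the state, without advancing time (a new reading comes with each control period).
- manip.get_image(name): name is "side" or "top" or "wrist"; returns a dict with "frame" (480x640x3 uint8, red, green, blue), "fx", "fy", "cx", "cy" (pixels), "position" and "attitude" of the camera in the world; the wrist camera has in their place "mount" (4x4, takes a point from camera to tool coordinates, whose origin is the TCP and whose axes are the flange's). Camera axes: x right, y up, looking along -z (the intrinsics and any distortion apply to the point x, -y, -z); pixel columns grow to the right and rows downward; lengths in m; the calibration is good to about 2 mm. The wrist camera is an equidistant fisheye: a pixel r from the principal point sees the ray r / f radians off the axis. A picture is of the moment at which its call begins: read the wrist's pose just before it. There is no depth.
- manip.sign_off(): hands the job in; it is judged then, once.
The state is a dict: "clock": time; "qpos": joint angles; "qd": joint speeds; "effort": joint torques, N m; "position": TCP position; "ee_rot": TCP orientation; "contact_force": force on the tool from outside, world axes, zero at the start; "moment": the same for the moment, N m; "width": finger opening in m; "gripper_force": force on a finger pad.
Only numpy, scipy, OpenCV 4.12 (cv2) and the standard library are available. Lean on these libraries where they do the work, as an engineer would, in place of code of your own. Each camera call takes 0.05 s, during which the arm holds its last target. There are 200 camera calls.

## Task

The four sweet jars have just been refilled and their wooden lids stand in one stack on the table. Take the stack apart and close each jar with the lid that fits it, plug right down in the neck and flange resting level on the rim. Set the lids down rather than dropping them, leave the jars standing where they are, and do not disturb the bell or the scoop.

Things in the scene. Friction and masses are not known exactly. Their poses are not given: they have to be found in the camera images.
- big_square_lid: big square jar lid, pale wood, 24 mm high: flat square flange 66 mm square with rounded edges, 12 mm thick, over a 12 mm deep square plug tapering from 51 mm at the flange to 43 mm at its foot. Starts lowest in the stack, on the table. Origin: centre of the plug's flat foot, z up (flange at z = 12 to 24 mm); x, y along its sides. Grasp the flange's edges from above.
- big_square_jar: big square open glass jar of gum balls, loose, upright, 95 mm high: square body 72 mm wide up to 16 mm below the rim, then a square neck 62 mm wide outside, 56 mm inside, empty for 28 mm. Takes the big square lid; seated, the flange lies on the rim, the lid's origin 83 mm above the jar's. Origin: centre of its underside, z up; x, y along its sides.
- big_round_lid: big round jar lid, pale wood, 24 mm high: flat round flange 58 mm in diameter, 12 mm thick, over a 12 mm deep round plug tapering from 43 mm at the flange to 35 mm at its foot. Starts second from below in the stack. Origin: centre of the plug's flat foot, z up (flange at z = 12 to 24 mm). Grasp the flange's edges from above.
- big_round_jar: big round open glass jar of gum balls, loose, upright, 105 mm high: round body 64 mm wide up to 16 mm below the rim, then a round neck 54 mm wide outside, 48 mm inside, empty for 28 mm. Takes the big round lid; seated, the flange lies on the rim, the lid's origin 93 mm above the jar's. Origin: centre of its underside, z up.
- small_square_lid: small square jar lid, pale wood, 24 mm high: flat square flange 46 mm square with rounded edges, 12 mm thick, over a 12 mm deep square plug tapering from 31 mm at the flange to 23 mm at its foot. Starts third from below in the stack. Origin: centre of the plug's flat foot, z up (flange at z = 12 to 24 mm); x, y along its sides. Grasp the flange's edges from above.
- small_square_jar: small square open glass jar of gum balls, loose, upright, 78 mm high: square body 52 mm wide up to 16 mm below the rim, then a square neck 42 mm wide outside, 36 mm inside, empty for 28 mm. Takes the small square lid; seated, the flange lies on the rim, the lid's origin 66 mm above the jar's. Origin: centre of its underside, z up; x, y along its sides.
- small_round_lid: small round jar lid, pale wood, 24 mm high: flat round flange 38 mm in diameter, 12 mm thick, over a 12 mm deep round plug tapering from 23 mm at the flange to 15 mm at its foot. Starts at the top of the stack. Origin: centre of the plug's flat foot, z up (flange at z = 12 to 24 mm). Grasp the flange's edges from above.
- small_round_jar: small round open glass jar of gum balls, loose, upright, 72 mm high: round body 44 mm wide up to 16 mm below the rim, then a round neck 34 mm wide outside, 28 mm inside, empty for 28 mm. Takes the small round lid; seated, the flange lies on the rim, the lid's origin 60 mm above the jar's. Origin: centre of its underside, z up.
- bell: bystander: round counter bell, 76 mm across the base, 53 mm high, at the back of the table, left of the middle; origin at the centre of its underside. Not to be moved. Behind it, from x = 0.61 m on, stand a 0.34 m high gum-ball dispenser (middle, y about 0) and a tall chest (left, y above 0.1 m): carry the lids past in straight lines at x below 0.52 m, not in arcs.
- scoop: bystander: metal sweet scoop with red handle, 180 x 62 x 42 mm, lying at the back right of the table; origin under its middle. Not to be moved.
Things that resemble listed ones, but are neither listed nor needed, are in the scene too. Leave any pink look-alike of the big_round_lid alone. Leave any pink look-alike of the small_round_lid alone.

How it is judged:
At the end, for the whole second after the job is handed in: Each lid sits on the jar of its own shape and size: its height above the jar's foot at most 3 mm above and 4 mm below seated, centres within 8 mm of each other, lid and jar within 0.08 rad of level, all at rest (z of big_square_lid in the frame of big_square_jar between 0.079 and 0.086 m and horizontal distance between big_square_lid and big_square_jar below 0.008 m and angle between each of big_square_lid, big_square_jar, big_round_lid, big_round_jar, small_square_lid, small_square_jar, small_round_lid, small_round_jar's own z axis and vertical below 0.08 rad and linear speed of each of big_square_lid, big_square_jar, big_round_lid, big_round_jar, small_square_lid, small_square_jar, small_round_lid, small_round_jar below 0.02 m/s and z of big_round_lid in the frame of big_round_jar between 0.089 and 0.096 m and horizontal distance between big_round_lid and big_round_jar below 0.008 m and z of small_square_lid in the frame of small_square_jar between 0.062 and 0.069 m and horizontal distance between small_square_lid and small_square_jar below 0.008 m and z of small_round_lid in the frame of small_round_jar between 0.056 and 0.063 m and horizontal distance between small_round_lid and small_round_jar below 0.008 m); the robot touches nothing.
It fails at once if a jar is pushed more than 4 cm from where it stood, or knocked over (distance of any of big_square_jar, big_round_jar, small_square_jar, small_round_jar from where it was at the start of the episode above 0.04 m or angle between any of big_square_jar, big_round_jar, small_square_jar, small_round_jar's own z axis and vertical above 0.5 rad).
It fails at once if a lid is dropped: it falls free from more than about 3 cm ((linear speed of big_square_lid above 0.8 m/s and contact force between the fingers and big_square_lid below 0.05 N) or (linear speed of big_round_lid above 0.8 m/s and contact force between the fingers and big_round_lid below 0.05 N) or (linear speed of small_square_lid above 0.8 m/s and contact force between the fingers and small_square_lid below 0.05 N) or (linear speed of small_round_lid above 0.8 m/s and contact force between the fingers and small_round_lid below 0.05 N)).
It fails at once if the bell or the scoop is moved more than 3 cm (distance of any of bell, scoop from where it was at the start of the episode above 0.03 m).
It also fails if it takes over 120 s, if anything falls off the work surface, if the arm or the gripper's body presses on something with over 40 N, if the wrist force passes 120 N, or if a joint passes its speed limit or range.

## Working session

There is one attempt and no reset: what is moved stays moved. The work goes in short steps, Python scripts to look and compute and a shell command to move; the robot and the scene stay as the last step left them, time stands still between calls to the robot, and variables do not carry over. Pictures are saved under pics/ and viewed, at most 14 in all, crops included, and the job is handed in when it is done.

```bash
ls; mkdir -p pics; python3 - <<'E'
from rig import manip
import cv2,numpy as np
s=manip.get_state();print(s['clock'],s['position'],s['ee_rot'],s['width'],manip.grasp_offset)
for n in('top','side'):
    im=manip.get_image(n);cv2.imwrite(f'pics/{n}0.png',im['frame'][:,:,::-1])
    print(n,im['fx'],im['fy'],im['cx'],im['cy'],im['position'],np.array(im['attitude']).tolist(),im.keys())
im=manip.get_image('wrist');print({k:v for k,v in im.items() if k!='frame'})
E
```

```text
pics
0.0 [0.15970593 0.55182937 0.23041928] [-2.25508488e-04  1.40416862e-01  9.90092047e-01 -8.90392337e-04] 0.08510345611966827 -0.0187
top 470.6521174163896 470.6521174163896 317.1333378562146 245.25139887966597 [0.43069594 0.00654418 1.33112091] [-0.7021103515625751, -0.015825880113774008, 0.025973770576415606, 0.7114182728812533] dict_keys(['frame', 'fx', 'fy', 'cx', 'cy', 'position', 'attitude'])
side 551.1859487590275 551.1859487590275 323.95691813147494 245.72533652967093 [-0.06968713 -0.89514028  0.58009868] [0.8107984993590573, 0.5131584801859144, -0.14379469002926767, -0.24206869845101836] dict_keys(['frame', 'fx', 'fy', 'cx', 'cy', 'position', 'attitude'])
{'fx': 371.64829954431775, 'fy': 371.64829954431775, 'cx': 317.40336316321594, 'cy': 233.48875193129032, 'mount': array([[ 7.48932268e-04,  9.58059235e-01,  2.86569262e-01,
         7.39277733e-02],
       [ 9.99999584e-01, -5.68082332e-04, -7.14226750e-04,
         1.26407797e-04],
       [-5.21476599e-04,  2.86569677e-01, -9.58059261e-01,
        -1.42679379e-01],
       [ 0.00000000e+00,  0.00000000e+00,  0.00000000e+00,
         1.00000000e+00]])}
```

View pics/top0.png

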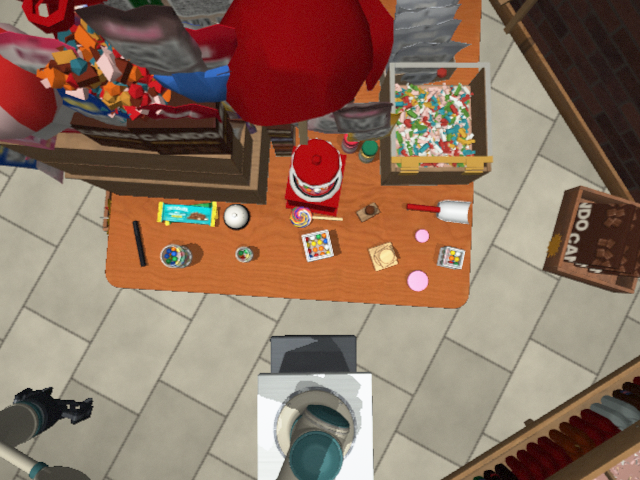

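View pics/side0.png

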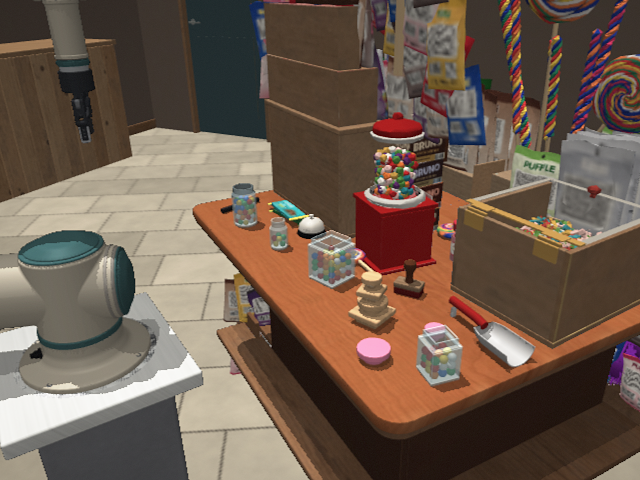

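The top view shows the stack at about (384,256). The jars are big round (175,256), small round (245,254), big square (318,245) and small square (450,257). The pink look-alikes are at (422,236) and (418,281), the bell at (236,216) and the scoop at (440,210).

In the side view the stack is at (372,300), with the pinks at (374,351) and (435,328).

Candidates for "lid": the pale stack at top (384,256), and pink discs at (422,236) and (418,281). I choose the pale stack and will check it in a close crop.

```bash
cat > h.py <<'E'
from rig import manip
import numpy as np,cv2
from scipy.spatial.transform import Rotation as R
def q2R(q): return R.from_quat([q[1],q[2],q[3],q[0]]).as_matrix()
def snap(n,save=None):
    s=manip.get_state(); im=manip.get_image(n)
    if save: cv2.imwrite('pics/'+save+'.png',im['frame'][:,:,::-1])
    if n=='wrist':
        Rt=q2R(s['ee_rot']); M=np.array(im['mount'])
        im['Rc']=Rt@M[:3,:3]; im['pc']=np.array(s['position'])+Rt@M[:3,3]; im['fish']=1
    else:
        im['Rc']=q2R(im['attitude']); im['pc']=np.array(im['position']); im['fish']=0
    return im
def ray(im,uv):
    a=(uv[0]-im['cx'])/im['fx']; b=(uv[1]-im['cy'])/im['fy']
    if im['fish']:
        t=np.hypot(a,b); k=np.sin(t)/t if t>1e-9 else 1; d=np.array([a*k,-b*k,-np.cos(t)])
    else: d=np.array([a,-b,-1.])
    d=im['Rc']@d; return d/np.linalg.norm(d)
def onz(im,uv,z):
    d=ray(im,uv); return im['pc']+d*(z-im['pc'][2])/d[2]
def proj(im,P):
    p=im['Rc'].T@(np.array(P)-im['pc']); x,y,z=p[0],-p[1],-p[2]
    if im['fish']:
        r=np.hypot(x,y); t=np.arctan2(r,z); k=t/r if r>1e-9 else 1/z
    else: k=1/z
    return np.array([im['fx']*x*k+im['cx'],im['fy']*y*k+im['cy']])
def tri(l):
    A=0;b=0
    for im,uv in l:
        d=ray(im,uv); Q=np.eye(3)-np.outer(d,d); A=A+Q; b=b+Q@im['pc']
    X=np.linalg.solve(A,b)
    return X,[np.linalg.norm(proj(im,X)-uv) for im,uv in l]
E
python3 - <<'E'
from h import *
t=snap('top');s=snap('side')
a=cv2.resize(t['frame'][215:295,350:480],None,fx=4.6,fy=4.6,interpolation=2)
b=cv2.resize(t['frame'][225:275,150:345],None,fx=3.07,fy=3.07,interpolation=2)
c=s['frame'][255:390,330:470];c=cv2.resize(c,None,fx=1.4*1.0,fy=1.4,interpolation=2)
W=np.zeros((600,800,3),np.uint8);W[:a.shape[0],:a.shape[1]]=a;W[375:375+b.shape[0],:b.shape[1]]=b;W[375:375+c.shape[0],602:602+c.shape[1]]=c[:, :198]
cv2.imwrite('pics/m1.png',W[:,:,::-1])
for n,uv,z in(('stack',(387,257),.096),('bsq',(318,245),.095),('brd',(175,256),.105),('srd',(245,254),.072),('ssq',(450,257),.078),('pinkS',(422,236),.02),('pinkB',(418,281),.02),('bell',(236,216),.05)):print(n,onz(t,uv,z).round(3))
print(tri([(t,(387,257)),(s,(373,278))]))
E
```

```text
stack [ 0.47  -0.195  0.096]
bsq [ 0.504 -0.014  0.095]
brd [0.48  0.358 0.105]
srd [0.484 0.181 0.072]
ssq [ 0.469 -0.367  0.078]
pinkS [ 0.53  -0.307  0.02 ]
pinkB [ 0.405 -0.293  0.02 ]
bell [0.589 0.208 0.05 ]
(array([ 0.47261849, -0.19724497,  0.09164577]), [np.float64(0.9619824888192269), np.float64(1.3959852671836506)])
```

View pics/m1.png

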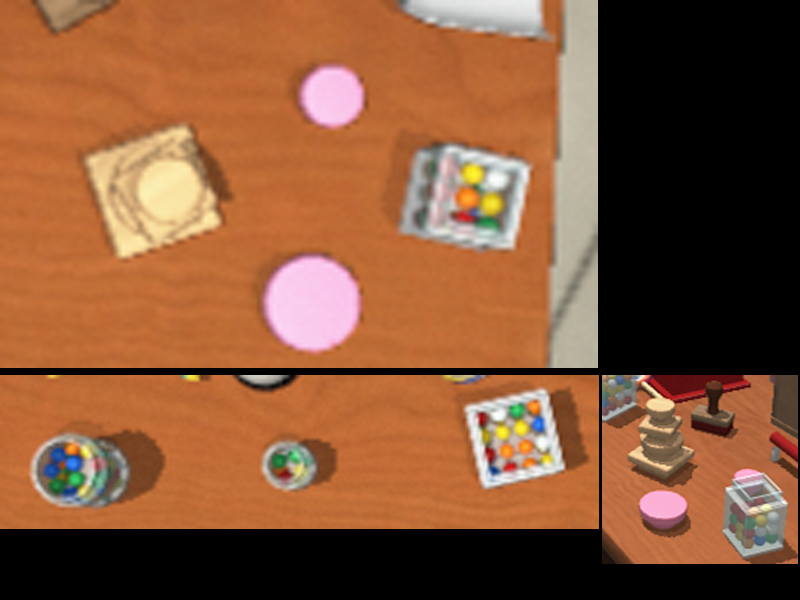

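The montage confirms the pale stack (round, square, round, square) centred near crop (165,190), which is top image (386,256). The pinks are separate. Next I fly over the row of jars with the wrist camera.

```bash
python3 -m pendant '[{"rz":-5.4},{"rz":-5.4},{"rz":-5.35},{"dx":-0.033,"dy":-0.017,"dz":-0.003},{"dx":-0.033,"dy":-0.017,"dz":-0.003},{"dx":-0.033,"dy":-0.017,"dz":-0.003},{"dx":-0.033,"dy":-0.017,"dz":-0.003},{"dx":-0.033,"dy":-0.017,"dz":-0.003},{"dx":-0.033,"dy":-0.017,"dz":-0.003},{"dx":-0.033,"dy":-0.017},{"dx":-0.033,"dy":-0.017},{"dx":-0.033,"dy":-0.017}]'; python3 -m pendant '[{},{},{}]'
python3 - <<'E'
from h import *
im=snap('wrist','w1');s=manip.get_state();print(s['position'],s['ee_rot'],q2R(s['ee_rot']).round(3).tolist())
for p in((.48,.358,.105),(.484,.181,.072)):print(proj(im,p))
E
```

```text
[0.15987283 0.55221118 0.23105924] [-4.43031612e-05  1.40440741e-01  9.90089060e-01 -2.23831387e-04] [[-0.961, 0.278, -0.0], [0.278, 0.961, -0.0], [0.0, -0.0, -1.0]]
[240.59348132 500.37450432]
[141.37245613 485.11951513]invalid input
invalid input
```

View pics/w1.png

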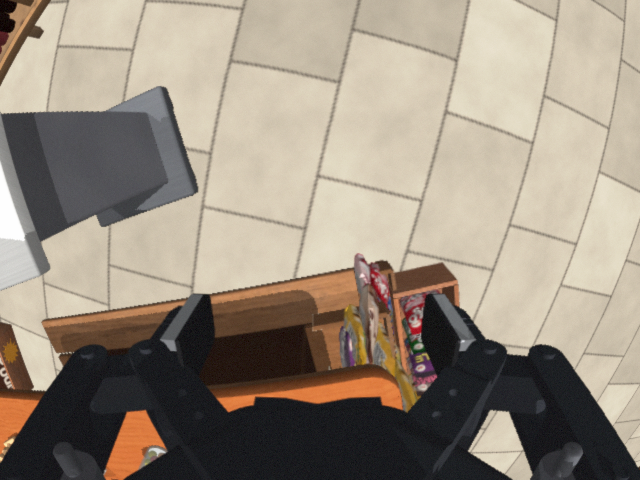

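The wrist view is upside down: image up points to the base, and the fingertips are at rows ~300. Targets show up between or above the tips. Now testing the row format with all keys given.

```bash
python3 -m pendant '[{"dx":0,"dy":0,"dz":0,"rx":0,"ry":0,"rz":-5.4,"hand":0.085},{"dx":0,"dy":0,"dz":0,"rx":0,"ry":0,"rz":-5.4,"hand":0.085},{"dx":0,"dy":0,"dz":0,"rx":0,"ry":0,"rz":-5.3,"hand":0.085}]'; python3 -m pendant '[{"dx":-0.033,"dy":-0.017,"dz":-0.002,"hand":0.085}]';python3 -m pendant '[{"dx":-0.033,"dy":-0.017,"dz":-0.002,"rx":0,"ry":0,"rz":0,"hand":0.085},{"dx":-0.033,"dy":-0.017,"dz":-0.002,"rx":0,"ry":0,"rz":0,"hand":0.085}]' 
```

```text
clock: 0.55
position: [0.1599, 0.5523, 0.2312]
ee_rot: [-0.0, -0.002, 1.0, -0.0]
contact_force: [0.3, -0.8, 0.7]
width: 0.0849
gripper_force: 0.0
clock: 0.72
position: [0.2251, 0.5185, 0.2351]
ee_rot: [-0.0, -0.002, 1.0, 0.0]
contact_force: [1.5, -0.1, -0.3]
width: 0.0849
gripper_force: 0.0invalid input
```

```bash
python3 -m pendant '[{"dx":-0.034,"dy":-0.02,"dz":-0.002,"rx":0,"ry":0,"rz":0,"hand":0.085},{"dx":-0.034,"dy":-0.02,"dz":-0.002,"rx":0,"ry":0,"rz":0,"hand":0.085},{"dx":-0.034,"dy":-0.02,"dz":-0.002,"rx":0,"ry":0,"rz":0,"hand":0.085},{"dx":-0.034,"dy":-0.02,"dz":-0.002,"rx":0,"ry":0,"rz":0,"hand":0.085},{"dx":-0.034,"dy":-0.02,"dz":-0.002,"rx":0,"ry":0,"rz":0,"hand":0.085},{"dx":-0.034,"dy":-0.02,"dz":-0.002,"rx":0,"ry":0,"rz":0,"hand":0.085},{"dx":-0.034,"dy":-0.02,"dz":-0.002,"rx":0,"ry":0,"rz":0,"hand":0.085},{"dx":-0.034,"dy":-0.02,"dz":-0.002,"rx":0,"ry":0,"rz":0,"hand":0.085},{"dx":0,"dy":0,"dz":0,"rx":0,"ry":0,"rz":0,"hand":0.085}]'
cat > cap.py <<'E'
import sys,pickle
from h import *
im=snap('wrist');pickle.dump(im,open(f'{sys.argv[1]}.pkl','wb'))
E
python3 cap.py A
python3 -m pendant '[{"dx":0,"dy":-0.04,"dz":0,"rx":0,"ry":0,"rz":0,"hand":0.085},{"dx":0,"dy":-0.04,"dz":0,"rx":0,"ry":0,"rz":0,"hand":0.085},{"dx":0,"dy":-0.04,"dz":0,"rx":0,"ry":0,"rz":0,"hand":0.085},{"dx":0,"dy":0,"dz":0,"rx":0,"ry":0,"rz":0,"hand":0.085}]'; python3 cap.py B
python3 -m pendant '[{"dx":0,"dy":-0.04,"dz":0,"rx":0,"ry":0,"rz":0,"hand":0.085},{"dx":0,"dy":-0.04,"dz":0,"rx":0,"ry":0,"rz":0,"hand":0.085},{"dx":0,"dy":-0.04,"dz":0,"rx":0,"ry":0,"rz":0,"hand":0.085},{"dx":0,"dy":0,"dz":0,"rx":0,"ry":0,"rz":0,"hand":0.085}]'; python3 cap.py C
python3 -m pendant '[{"dx":0,"dy":-0.04,"dz":0,"rx":0,"ry":0,"rz":0,"hand":0.085},{"dx":0,"dy":-0.04,"dz":0,"rx":0,"ry":0,"rz":0,"hand":0.085},{"dx":0,"dy":-0.04,"dz":0,"rx":0,"ry":0,"rz":0,"hand":0.085},{"dx":0,"dy":0,"dz":0,"rx":0,"ry":0,"rz":0,"hand":0.085}]'; python3 cap.py D
python3 -m pendant '[{"dx":0,"dy":-0.04,"dz":0,"rx":0,"ry":0,"rz":0,"hand":0.085},{"dx":0,"dy":-0.04,"dz":0,"rx":0,"ry":0,"rz":0,"hand":0.085},{"dx":0,"dy":-0.04,"dz":0,"rx":0,"ry":0,"rz":0,"hand":0.085},{"dx":0,"dy":0,"dz":0,"rx":0,"ry":0,"rz":0,"hand":0.085}]'; python3 cap.py E
python3 -m pendant '[{"dx":0,"dy":-0.04,"dz":0,"rx":0,"ry":0,"rz":0,"hand":0.085},{"dx":0,"dy":-0.04,"dz":0,"rx":0,"ry":0,"rz":0,"hand":0.085},{"dx":0,"dy":-0.04,"dz":0,"rx":0,"ry":0,"rz":0,"hand":0.085},{"dx":0,"dy":0,"dz":0,"rx":0,"ry":0,"rz":0,"hand":0.085}]'; python3 cap.py F
python3 -m pendant '[{"dx":0,"dy":-0.04,"dz":0,"rx":0,"ry":0,"rz":0,"hand":0.085},{"dx":0,"dy":-0.02,"dz":0,"rx":0,"ry":0,"rz":0,"hand":0.085},{"dx":0,"dy":0,"dz":0,"rx":0,"ry":0,"rz":0,"hand":0.085}]' | head -2; python3 cap.py G
python3 - <<'E'
import pickle,cv2,numpy as np
a=[]
for k in 'ABCDEFG':
    im=pickle.load(open(k+'.pkl','rb'));print(k,im['pc'].round(4));f=im['frame'].copy();a.append(cv2.resize(f,(400,300),interpolation=3)[:200])
a.append(a[-1]*0)
for j,i in enumerate((0,4)):
    W=np.vstack([np.hstack(a[i:i+2]),np.hstack(a[i+2:i+4])]);cv2.imwrite(f'pics/fl{j}.png',W[:,:,::-1])
E
```

```text
clock: 1.47
position: [0.5047, 0.354, 0.2511]
ee_rot: [0.003, 0.003, 1.0, -0.001]
contact_force: [-0.6, 0.5, -0.2]
width: 0.085
gripper_force: 0.0
clock: 1.85
position: [0.4962, 0.2325, 0.2513]
ee_rot: [-0.001, 0.002, 1.0, -0.002]
contact_force: [0.2, 0.1, 0.3]
width: 0.0852
gripper_force: 0.0
clock: 2.23
position: [0.4972, 0.1137, 0.2514]
ee_rot: [-0.0, 0.002, 1.0, -0.002]
contact_force: [0.5, 0.1, 0.2]
width: 0.0851
gripper_force: 0.0
clock: 2.62
position: [0.4982, -0.0058, 0.2513]
ee_rot: [0.0, 0.002, 1.0, -0.002]
contact_force: [-0.1, 0.5, 0.4]
width: 0.085
gripper_force: 0.0
clock: 3.0
position: [0.4989, -0.1256, 0.2512]
ee_rot: [0.001, 0.002, 1.0, -0.002]
contact_force: [0.8, -0.1, -0.6]
width: 0.0851
gripper_force: 0.0
clock: 3.38
position: [0.4992, -0.2455, 0.2509]
ee_rot: [0.001, 0.001, 1.0, -0.002]
contact_force: [0.6, -0.0, 0.2]
width: 0.0847
gripper_force: 0.0
clock: 3.68
position: [0.499, -0.3022, 0.2509]
A [0.4301 0.3553 0.3934]
B [0.4226 0.234  0.3941]
C [0.4234 0.115  0.3941]
D [ 0.4243 -0.0046  0.3939]
E [ 0.4249 -0.1245  0.3938]
F [ 0.4252 -0.2444  0.3935]
G [ 0.425  -0.3017  0.3935]
```

View pics/fl0.png

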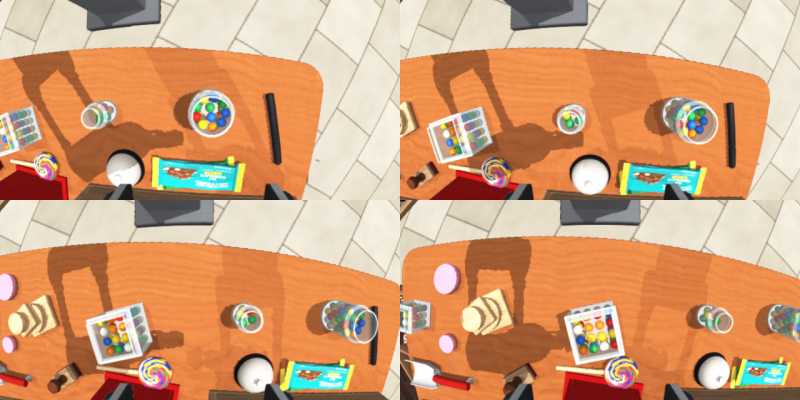

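View pics/fl1.png

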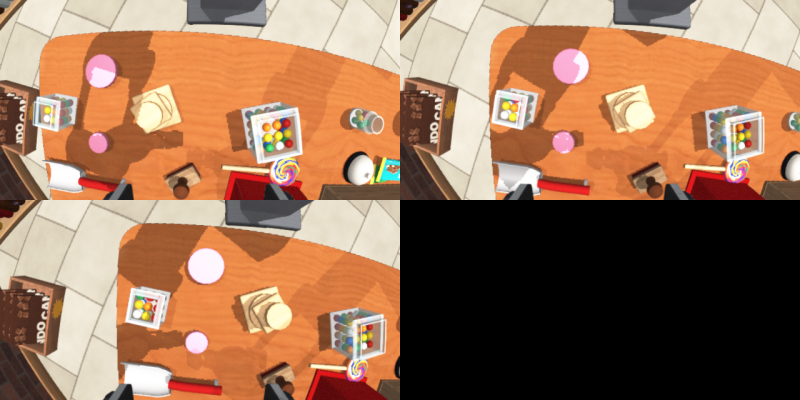

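The fly-over shows every object clearly, with big round in A/B, small round in A/B, big square in C/D, and small square and the stack in F/G. I'll make enlarged tiles with predicted rim outlines from the coarse positions.

```bash
cat > tiles.py <<'E'
import pickle
from h import *
L=lambda k:pickle.load(open(k+'.pkl','rb'))
T=[('A',(.48,.358,.105)),('B',(.48,.358,.105)),('B',(.484,.181,.072)),('C',(.484,.181,.072)),('C',(.504,-.014,.095)),('D',(.504,-.014,.095)),('G',(.469,-.367,.078)),('F',(.469,-.367,.078))]
W=np.zeros((400,800,3),np.uint8)
for i,(k,p) in enumerate(T):
    im=L(k);c=proj(im,p).round().astype(int);o=c-50
    f=cv2.copyMakeBorder(im['frame'],60,60,60,60,cv2.BORDER_CONSTANT)[o[1]+60:o[1]+160,o[0]+60:o[0]+160]
    g=cv2.resize(f,(200,200),interpolation=cv2.INTER_CUBIC)
    for t in range(0,200,40): g[:4,t]=[255,0,255];g[t,:4]=[255,0,255]
    y,x=divmod(i,4);W[y*200:y*200+200,x*200:x*200+200]=g;print(i,k,o)
cv2.imwrite('pics/t1.png',W[:,:,::-1])
E
python3 tiles.py
```

```text
0 A [272 137]
1 B [418 150]
2 B [210 146]
3 C [343 145]
4 C [122 174]
5 D [258 172]
6 G [192 127]
7 F [132 129]
```

View pics/t1.png

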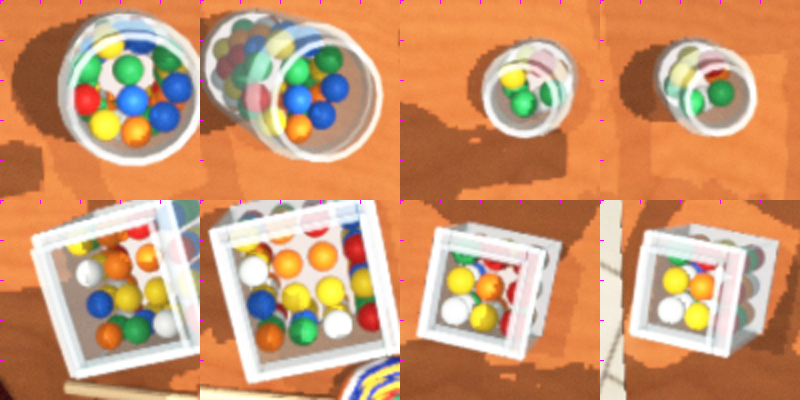

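Tiles (2× scale), rim centres as read:
- Big round: A (338.5,184.5), B (475.5,196).
- Small round: B (273,194.5), C (401.2,192.5).
- Big square: D (310.7,216.5).
- Small square: G (232.5,172.6), F (176.5,175.2).

I'll triangulate these and check against the rim heights, and tile the stack and the big square in view C.

```bash
python3 - <<'E'
import pickle
from h import *
L=lambda k:pickle.load(open(k+'.pkl','rb'))
A,B,C,D,E_,F,G=[L(k) for k in 'ABCDEFG']
for n,l,z in(('brd',[(A,(338.5,184.5)),(B,(475.5,196))],.105),('srd',[(B,(273,194.5)),(C,(401.2,192.5))],.072),('ssq',[(G,(232.5,172.6)),(F,(176.5,175.2))],.078)):
    X,e=tri(l);print(n,X.round(4),np.round(e,1),[onz(i,u,z).round(4)[:2] for i,u in l])
print('bsq',onz(D,(310.7,216.5),.095).round(4))
for k,c in(('ssqG',[(37,27),(144,50),(125,157),(18,131)]),):
    P=np.array([onz(G,(192+a/2,127+b/2),.078)[:2] for a,b in c]);print(P.round(4).tolist(),np.linalg.norm(P-np.roll(P,-1,0),axis=1).round(4),np.degrees(np.arctan2(*(P[1]-P[0]))))
P=np.array([onz(D,(258+a/2,172+b/2),.095)[:2] for a,b in [(11,28),(50,181),(200,150)]]);d=np.diff(P,axis=0);print(np.linalg.norm(d,axis=1),np.degrees(np.arctan2(d[:,1],d[:,0])))
W=np.zeros((400,800,3),np.uint8)
T=[(G,(.472,-.197,.07)),(E_,(.472,-.197,.07)),(C,(.504,-.014,.095)),(E_,(.504,-.014,.095))]
for i,(im,p) in enumerate(T):
    s=100 if i<2 else 100
    c=proj(im,p).round().astype(int);o=c-s//2
    f=im['frame'][o[1]:o[1]+s,o[0]:o[0]+s];n=400 if i<2 else 400
    print(i,o)
    g=cv2.resize(f,(400,400),interpolation=2)
    for t in range(0,400,40): g[:6,t]=[255,0,255];g[t,:6]=[255,0,255]
    if i<2: W[:,i*400:i*400+400]=g
    else: cv2.imwrite('/dev/null' if 0 else f'pics/x{i}.png',g[:,:,::-1])
cv2.imwrite('pics/t2.png',W[:,:,::-1])
V=np.hstack([cv2.imread('pics/x2.png'),cv2.imread('pics/x3.png')]);cv2.imwrite('pics/t3.png',V)
E
```

```text
brd [0.4796 0.3718 0.0902] [0.9 0.8] [array([0.4779, 0.371 ]), array([0.4761, 0.3651])]
srd [0.4843 0.1914 0.0595] [0.4 0.4] [array([0.4824, 0.193 ]), array([0.4817, 0.1885])]
ssq [ 0.4677 -0.3803  0.0565] [0.4 0.4] [array([ 0.4646, -0.3753]), array([ 0.4654, -0.3717])]
bsq [ 0.4992 -0.0114  0.095 ]
[[0.4359, -0.394], [0.4474, -0.3471], [0.4941, -0.3568], [0.4817, -0.4053]] [0.0483 0.0477 0.05   0.0471] 13.795309308846477
[0.06831437 0.0659062 ] [ 11.97155533 102.25834484]
0 [383 131]
1 [187 130]
2 [122 174]
3 [396 171]
```

View pics/t2.png

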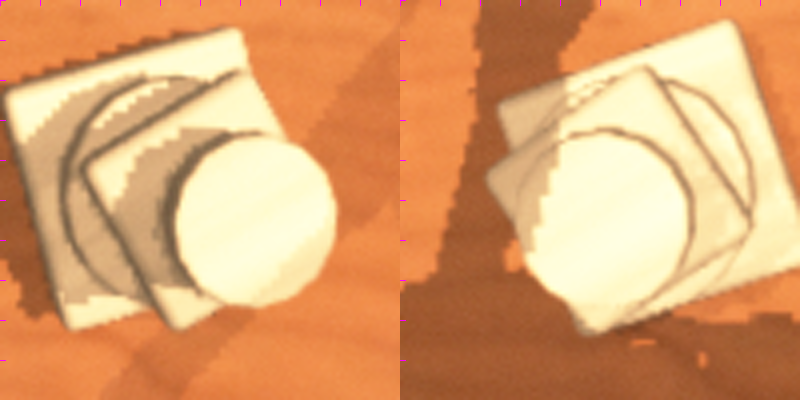

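View pics/t3.png

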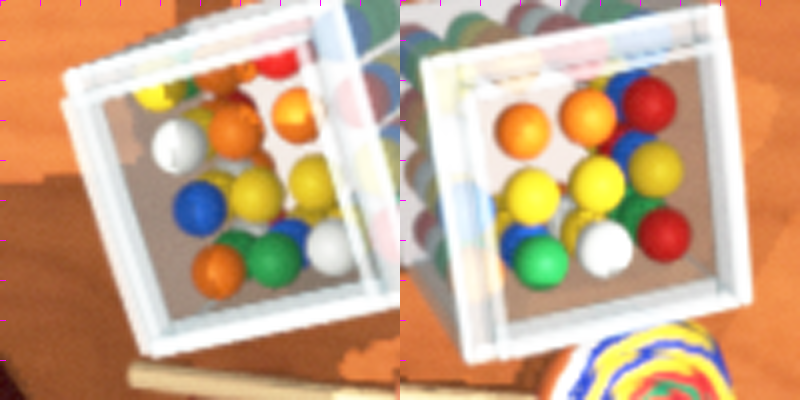

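The stack tiles show the small round top disc at G (446.6,186.2) and E (239,184.2). The big square jar rim corners in E are (401.5,186.5), (476.5,172), (483.5,246), (413.5,261.5). I'll triangulate the opaque disc first, since the glass edges look ambiguous (rim versus shoulder).

```bash
python3 - <<'E'
import pickle
from h import *
L=lambda k:pickle.load(open(k+'.pkl','rb'))
A,B,C,D,E_,F,G=[L(k) for k in 'ABCDEFG']
print(tri([(G,(446.6,186.2)),(E_,(239,184.2))]))
t=snap('top')
# square jar quad in E on several z
q=[(401.5,186.5),(476.5,172),(483.5,246),(413.5,261.5)]
for z in(.095,.079):
    P=np.array([onz(E_,u,z)[:2] for u in q]);print(z,P.mean(0),np.linalg.norm(P-np.roll(P,-1,0),axis=1).round(4))
print(tri([(E_,np.mean(q,0)),(D,(310.7,216.5))]))
# pale mask for big-square lid top z=.024 : side/corners in G (tile/4+off)
g=lambda x,y:(383+x/4,131+y/4); e=lambda x,y:(187+x/4,130+y/4)
for n,a,b in(('bigsq nearcorner',g(240,30),e(335,20)),('smsq left',g(82,165),e(87,180)),('smsq top',g(245,70),e(248,68)),('smsq bot',g(178,330),e(190,335)),('bsq left',g(5,95),e(97,105))):
    X,r=tri([(G,a),(E_,b)]);print(n,X.round(4),np.round(r,1))
E
```

```text
(array([ 0.47313674, -0.19102389,  0.09096088]), [np.float64(0.40423811838488544), np.float64(0.4144050427115244)])
0.095 [ 0.50038701 -0.01523988] [0.0684 0.0685 0.0679 0.068 ]
0.079 [ 0.50443081 -0.00939127] [0.0721 0.0721 0.0715 0.0716]
(array([ 0.50298693, -0.01168686,  0.08070785]), [np.float64(0.19626948566304694), np.float64(0.20369508025561514)])
bigsq nearcorner [ 0.4345 -0.1722  0.0205] [0.2 0.2]
smsq left [ 0.4665 -0.2244  0.0669] [1.  0.9]
smsq top [ 0.443  -0.1862  0.0655] [0.4 0.4]
smsq bot [ 0.5026 -0.2008  0.072 ] [0.2 0.2]
bsq left [ 0.4538 -0.2345  0.0219] [0. 0.]
```

Every stack height comes out 3–5 mm low, but the sizes agree (small square sides 45 and 43 mm, big square side 65 mm), so the stack is confirmed concentric at about (0.473, -0.192). Lid yaws are 32° (small square) and 17° (big square).

The bright glass outline is the jars' shoulder: 72 mm wide at z = 0.079. That fits the heights I triangulated. Now I go for the small round lid.

```bash
python3 -m pendant '[{"dx":0.009,"dy":0.036,"dz":0.01,"rx":0,"ry":0,"rz":0,"hand":0.085},{"dx":0.009,"dy":0.036,"dz":0.01,"rx":0,"ry":0,"rz":0,"hand":0.085},{"dx":0.008,"dy":0.036,"dz":0.01,"rx":0,"ry":0,"rz":0,"hand":0.085},{"dx":0,"dy":0.002,"dz":0.036,"rx":0,"ry":0,"rz":0,"hand":0.07},{"dx":0,"dy":0,"dz":0.036,"rx":0,"ry":0,"rz":0,"hand":0.07},{"dx":0,"dy":0,"dz":0.03,"rx":0,"ry":0,"rz":0,"hand":0.07},{"dx":0,"dy":0,"dz":0.0,"rx":0,"ry":0,"rz":0,"hand":0.07},{"dx":0,"dy":0,"dz":0.0,"rx":0,"ry":0,"rz":0,"hand":0.07}]' 40
python3 cap.py H
python3 - <<'E'
import pickle
from h import *
im=pickle.load(open('H.pkl','rb'));s=manip.get_state();print(s['position'],proj(im,(.473,-.192,.096)))
h=cv2.cvtColor(im['frame'],cv2.COLOR_RGB2HSV)
for p in((.473,-.192,.096),(.443,-.21,.024)):
    u=proj(im,p).astype(int);print(u,h[u[1],u[0]])
g=im['frame'][150:380,200:440];cv2.imwrite('pics/h1.png',cv2.resize(g,None,fx=2.5,fy=2.5)[:,:,::-1])
E
```

```text
clock: 4.45
position: [0.4706, -0.189, 0.1187]
ee_rot: [-0.001, -0.001, 1.0, 0.001]
contact_force: [0.4, -0.6, 0.5]
width: 0.0702
gripper_force: 0.0
[ 0.47209014 -0.19042129  0.12027501] [309.98599659 286.04748368]
[309 286] [ 16 104 234]
[283 197] [ 11 167 168]
```

View pics/h1.png

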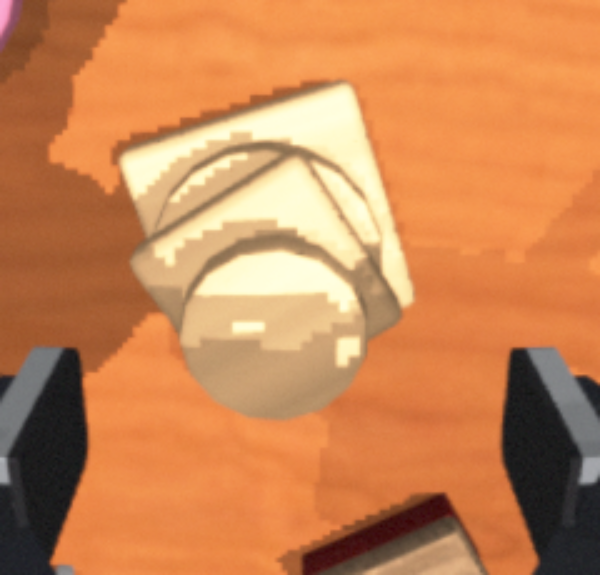

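The disc centre is at crop (274,333), which is (309.6,283.2) full frame against a predicted (310,286), so it is within 2 mm. The stack sits between the open fingers. Descend, close and lift.

```bash
python3 -m pendant '[{"dx":0,"dy":-0.002,"dz":0.022,"rx":0,"ry":0,"rz":0,"hand":0.07},{"dx":0,"dy":0,"dz":0.021,"rx":0,"ry":0,"rz":0,"hand":0.07},{"dx":0,"dy":0,"dz":0,"rx":0,"ry":0,"rz":0,"hand":0.07},{"dx":0,"dy":0,"dz":0,"rx":0,"ry":0,"rz":0,"hand":0.03},{"dx":0,"dy":0,"dz":0,"rx":0,"ry":0,"rz":0,"hand":0.03},{"dx":0,"dy":0,"dz":0,"rx":0,"ry":0,"rz":0,"hand":0.03},{"dx":0,"dy":0,"dz":0,"rx":0,"ry":0,"rz":0,"hand":0.03},{"dx":0,"dy":0,"dz":0,"rx":0,"ry":0,"rz":0,"hand":0.03}]' 40
```

```text
clock: 5.17
position: [0.4729, -0.1947, 0.0785]
ee_rot: [0.002, 0.0, 1.0, -0.001]
contact_force: [-0.6, 1.1, 7.6]
width: 0.0361
gripper_force: 39.7
```

```bash
python3 - <<'E'
import pickle
from h import *
L=lambda k:pickle.load(open(k+'.pkl','rb'))
C=lambda k,o,a,b,z:(k,onz(L(k),(o[0]+a/2,o[1]+b/2),z).round(4)[:2])
# shoulder circles
print('brd',C('A',(272,137),141,87,.089),C('B',(418,150),104,82,.089))
print('srd',C('B',(210,146),126,94,.056),C('C',(343,145),112,90,.056))
G=[(37,27),(144,50),(125,157),(18,131)];F=[(48,30),(145,47),(131,157),(32,136)]
for k,o,q in(('G',(192,127),G),('F',(132,129),F)):
    P=np.array([C(k,o,a,b,.062)[1] for a,b in q]);print(k,P.mean(0),np.linalg.norm(P-np.roll(P,-1,0),axis=1).round(4))
print('bsqD',C('D',(258,172),105.5,89,.079))
E
```

```text
brd ('A', array([0.4772, 0.3751])) ('B', array([0.4748, 0.3665]))
srd ('B', array([0.4839, 0.191 ])) ('C', array([0.4822, 0.1899]))
G [ 0.46675 -0.37955] [0.0508 0.0501 0.0526 0.0495]
F [ 0.467575 -0.379075] [0.05   0.0527 0.053  0.0527]
bsqD ('D', array([ 0.5032, -0.0117]))
```

```bash
python3 -m pendant '[{"dx":0,"dy":0,"dz":-0.01,"rx":0,"ry":0,"rz":0,"hand":0.03},{"dx":0,"dy":0,"dz":-0.03,"rx":0,"ry":0,"rz":0,"hand":0.03},{"dx":0,"dy":0,"dz":-0.03,"rx":0,"ry":0,"rz":0,"hand":0.03},{"dx":0,"dy":0,"dz":-0.02,"rx":0,"ry":0,"rz":0,"hand":0.03}]' 
python3 -m pendant '[{"dx":-0.001,"dy":0.02,"dz":0,"rx":0,"ry":0,"rz":0,"hand":0.03},{"dx":-0.001,"dy":0.038,"dz":0,"rx":0,"ry":0,"rz":0,"hand":0.03},{"dx":-0.001,"dy":0.038,"dz":0,"rx":0,"ry":0,"rz":0,"hand":0.03},{"dx":-0.001,"dy":0.038,"dz":0,"rx":0,"ry":0,"rz":0,"hand":0.03},{"dx":-0.001,"dy":0.038,"dz":0,"rx":0,"ry":0,"rz":0,"hand":0.03},{"dx":-0.001,"dy":0.038,"dz":0,"rx":0,"ry":0,"rz":0,"hand":0.03},{"dx":-0.001,"dy":0.038,"dz":0,"rx":0,"ry":0,"rz":0,"hand":0.03},{"dx":-0.001,"dy":0.038,"dz":0,"rx":0,"ry":0,"rz":0,"hand":0.03},{"dx":-0.001,"dy":0.038,"dz":0,"rx":0,"ry":0,"rz":0,"hand":0.03},{"dx":-0.001,"dy":0.038,"dz":0,"rx":0,"ry":0,"rz":0,"hand":0.03},{"dx":0,"dy":0.02,"dz":0,"rx":0,"ry":0,"rz":0,"hand":0.03},{"dx":0,"dy":0,"dz":0,"rx":0,"ry":0,"rz":0,"hand":0.03}]'
python3 -m pendant '[{"dx":0,"dy":0,"dz":0,"rx":0,"ry":0,"rz":0,"hand":0.03},{"dx":0,"dy":0,"dz":0,"rx":0,"ry":0,"rz":0,"hand":0.03}]'
python3 - <<'E'
from h import *
im=snap('wrist');s=manip.get_state();print(s['position'])
for p in((.483,.1905,.072),(s['position'])):print(proj(im,p))
t=snap('side');print(proj(t,(.483,.1905,.1)))
a=cv2.resize(im['frame'][120:420,150:490],(453,400));u=proj(t,(.483,.1905,.1)).astype(int)
b=cv2.resize(t['frame'][u[1]-70:u[1]+70,u[0]-55:u[0]+55],(314,400))
cv2.imwrite('pics/p1.png',np.hstack([a,b])[:,:,::-1])
E
```

```text
clock: 5.5
position: [0.4723, -0.1944, 0.1699]
ee_rot: [0.002, 0.0, 1.0, -0.001]
contact_force: [0.4, 0.0, 0.7]
width: 0.0359
gripper_force: 40.1
clock: 6.5
position: [0.4818, 0.1923, 0.1675]
ee_rot: [0.001, -0.002, 1.0, 0.001]
contact_force: [0.4, 0.5, 0.2]
width: 0.0358
gripper_force: 40.1
clock: 6.67
position: [0.4815, 0.1875, 0.1669]
ee_rot: [0.0, 0.0, 1.0, -0.0]
contact_force: [0.2, -0.1, 0.6]
width: 0.0356
gripper_force: 40.1
[0.48158083 0.18710509 0.16675462]
[321.09796189 239.46793805]
[315.2159534  302.90146296]
[275.68019526 207.98948059]
```

View pics/p1.png

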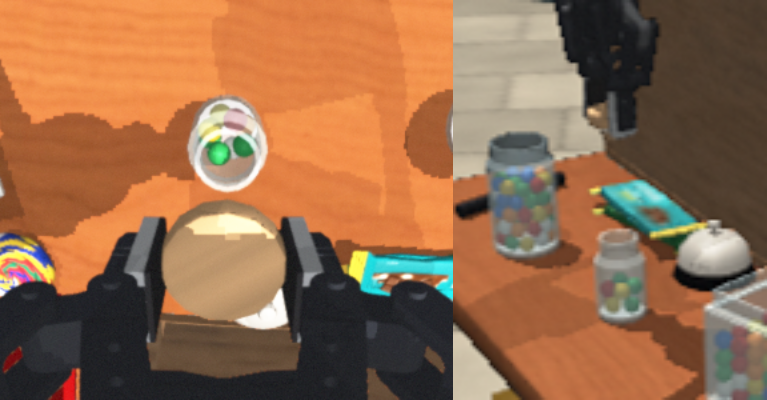

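The held lid is level, with its top centre at full-frame (319,315). The small round jar's rim centre is at about (321,236.5). Computing the remaining offset between lid and jar:

```bash
python3 - <<'E'
from h import *
im=snap('wrist')
print(onz(im,(319.1,315),.1845),onz(im,(321.2,236.5),.072),manip.get_state()['position'])
E
```

```text
[0.47765249 0.18809441 0.1845    ] [0.48096349 0.18997838 0.072     ] [0.48171066 0.18684788 0.1665911 ]
```

```bash
python3 -m pendant '[{"dx":-0.0033,"dy":0.0025,"dz":0.03,"rx":0,"ry":0,"rz":0,"hand":0.03},{"dx":0,"dy":0,"dz":0.03,"rx":0,"ry":0,"rz":0,"hand":0.03},{"dx":0,"dy":0,"dz":0.01,"rx":0,"ry":0,"rz":0,"hand":0.03},{"dx":0,"dy":0,"dz":0.01,"rx":0,"ry":0,"rz":0,"hand":0.03},{"dx":0,"dy":0,"dz":0.009,"rx":0,"ry":0,"rz":0,"hand":0.03},{"dx":0,"dy":0,"dz":0.006,"rx":0,"ry":0,"rz":0,"hand":0.03},{"dx":0,"dy":0,"dz":0.003,"rx":0,"ry":0,"rz":0,"hand":0.03},{"dx":0,"dy":0,"dz":0,"rx":0,"ry":0,"rz":0,"hand":0.03},{"dx":0,"dy":0,"dz":0,"rx":0,"ry":0,"rz":0,"hand":0.03}]'
```

```text
clock: 7.57
position: [0.4853, 0.1906, 0.0688]
ee_rot: [0.0, 0.0, 1.0, 0.0]
contact_force: [-0.4, -0.1, -0.5]
width: 0.0359
gripper_force: 40.2
```

```bash
python3 -m pendant '[{"dx":0,"dy":0,"dz":0.002,"rx":0,"ry":0,"rz":0,"hand":0.03},{"dx":0,"dy":0,"dz":0,"rx":0,"ry":0,"rz":0,"hand":0.03}]';python3 -m pendant '[{"dx":0,"dy":0,"dz":0.0005,"rx":0,"ry":0,"rz":0,"hand":0.042},{"dx":0,"dy":0,"dz":0,"rx":0,"ry":0,"rz":0,"hand":0.055},{"dx":0,"dy":0,"dz":0,"rx":0,"ry":0,"rz":0,"hand":0.06},{"dx":0,"dy":0,"dz":0,"rx":0,"ry":0,"rz":0,"hand":0.06}]';python3 -m pendant '[{"dx":0,"dy":0,"dz":-0.015,"rx":0,"ry":0,"rz":0,"hand":0.065},{"dx":0,"dy":0,"dz":-0.03,"rx":0,"ry":0,"rz":0,"hand":0.07},{"dx":0,"dy":0,"dz":-0.035,"rx":0,"ry":0,"rz":0,"hand":0.085},{"dx":0,"dy":0,"dz":0,"rx":0,"ry":0,"rz":0,"hand":0.085},{"dx":0,"dy":0,"dz":0,"rx":0,"ry":0,"rz":0,"hand":0.085}]'
cat > pale.py <<'E'
# pale-wood contours on the wrist picture: centre of min-area rect / enclosing circle, on plane z
from h import *
import sys
z=float(sys.argv[1]); x,y=map(float,sys.argv[2:4]); im=snap('wrist','last')
h=cv2.cvtColor(im['frame'],cv2.COLOR_RGB2HSV);m=cv2.inRange(h,(14,30,120),(30,125,255))
m=cv2.morphologyEx(m,cv2.MORPH_OPEN,np.ones((3,3)));m=cv2.morphologyEx(m,cv2.MORPH_CLOSE,np.ones((7,7)))
u=proj(im,(x,y,z));print('pred',u.round(1))
for c in cv2.findContours(m,0,2)[0]:
    if cv2.contourArea(c)<300: continue
    W=np.array([onz(im,p[0]+0.0,z)[:2] for p in c],np.float32)
    if np.linalg.norm(W.mean(0)-[x,y])>.06: continue
    r=cv2.minAreaRect(W);e=cv2.minEnclosingCircle(W);print('rect',np.round(r[0],4),np.round(r[1],4),round(r[2],1),'circ',np.round(e[0],4),round(e[1],4),cv2.boundingRect(c))
E
python3 pale.py .084 .482 .19
```

```text
clock: 7.73
position: [0.4855, 0.1906, 0.0668]
ee_rot: [0.001, 0.0, 1.0, -0.0]
contact_force: [-0.2, -1.0, 0.5]
width: 0.0359
gripper_force: 40.4
clock: 8.07
position: [0.485, 0.1907, 0.0659]
ee_rot: [0.0, 0.0, 1.0, 0.0]
contact_force: [-0.2, 0.1, 0.1]
width: 0.0601
gripper_force: 0.0
clock: 8.48
position: [0.4865, 0.1911, 0.1479]
ee_rot: [0.003, 0.0, 1.0, 0.001]
contact_force: [-0.1, 0.3, 0.4]
width: 0.0847
gripper_force: 0.0
pred [314.5 245.2]
rect [0.4819 0.1908] [0.0426 0.0369] 10.6 circ [0.4804 0.1936] 0.0233 (286, 206, 62, 73)
```

The small round lid is seated: top at z≈0.084, centre (0.482,0.191). Back to the stack for the small square lid.

```bash
python3 -m pendant '[{"dx":0.002,"dy":-0.035,"dz":0,"rx":0,"ry":0,"rz":0,"hand":0.085},{"dx":0.002,"dy":-0.04,"dz":0,"rx":0,"ry":0,"rz":0,"hand":0.085},{"dx":0.002,"dy":-0.04,"dz":0,"rx":0,"ry":0,"rz":0,"hand":0.085},{"dx":0.002,"dy":-0.04,"dz":0,"rx":0,"ry":0,"rz":0,"hand":0.085},{"dx":0.002,"dy":-0.04,"dz":0,"rx":0,"ry":0,"rz":0,"hand":0.085},{"dx":0.002,"dy":-0.04,"dz":0,"rx":0,"ry":0,"rz":0,"hand":0.085},{"dx":0.002,"dy":-0.04,"dz":0,"rx":0,"ry":0,"rz":0,"hand":0.085},{"dx":0,"dy":-0.04,"dz":0,"rx":0,"ry":0,"rz":0,"hand":0.085},{"dx":0,"dy":-0.04,"dz":0,"rx":0,"ry":0,"rz":0,"hand":0.085},{"dx":0,"dy":-0.029,"dz":0,"rx":0,"ry":0,"rz":0,"hand":0.085},{"dx":0,"dy":0,"dz":0,"rx":0,"ry":0,"rz":0,"hand":0.085}]'
python3 -m pendant '[{"dx":0,"dy":0,"dz":0,"rx":0,"ry":0,"rz":-6.5,"hand":0.085},{"dx":0,"dy":0,"dz":0,"rx":0,"ry":0,"rz":-6.5,"hand":0.085},{"dx":0,"dy":0,"dz":0,"rx":0,"ry":0,"rz":-6.5,"hand":0.085},{"dx":0,"dy":0,"dz":0,"rx":0,"ry":0,"rz":-6.5,"hand":0.085},{"dx":0,"dy":0,"dz":0,"rx":0,"ry":0,"rz":-6,"hand":0.085},{"dx":0,"dy":0,"dz":0,"rx":0,"ry":0,"rz":0,"hand":0.085},{"dx":0,"dy":0,"dz":0,"rx":0,"ry":0,"rz":0,"hand":0.085}]'
python3 pale.py .072 .472 -.1935
python3 - <<'E'
import cv2
f=cv2.imread('pics/last.png');cv2.imwrite('pics/q1.png',cv2.resize(f[120:400,180:460],None,fx=2.1,fy=2.1))
E
```

```text
clock: 9.45
position: [0.4703, -0.1987, 0.1441]
ee_rot: [-0.001, 0.003, 1.0, -0.001]
contact_force: [-0.7, 1.3, 0.9]
width: 0.0852
gripper_force: 0.0
clock: 10.03
position: [0.4698, -0.1924, 0.1445]
ee_rot: [-0.001, -0.274, 0.962, 0.001]
contact_force: [-0.6, 0.4, -0.5]
width: 0.0848
gripper_force: 0.0
pred [312.1 249.7]
rect [ 0.4654 -0.1999] [0.066  0.0559] 21.8 circ [ 0.4631 -0.2003] 0.0384 (260, 177, 103, 106)
```

View pics/q1.png

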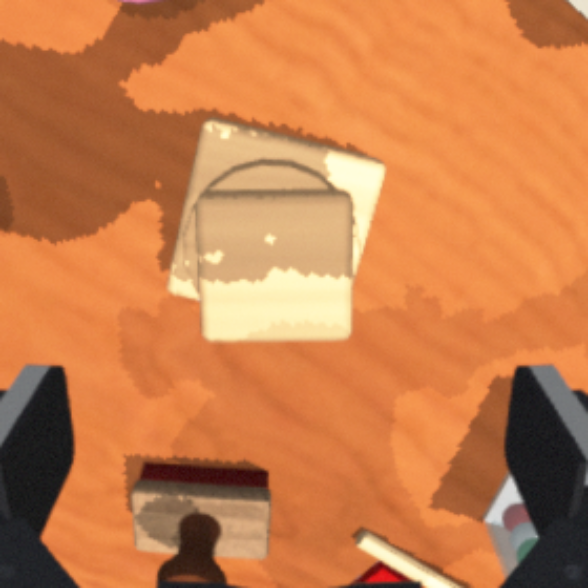

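The small square lid's edges now align with the image axes. Its corners are crop (197,193) to (353,339), so its centre is full-frame (311.4,246.7), within 2 mm of the prediction. Descend and grip.

```bash
python3 -m pendant '[{"dx":0,"dy":-0.001,"dz":0.03,"rx":0,"ry":0,"rz":0,"hand":0.085},{"dx":0,"dy":-0.001,"dz":0.03,"rx":0,"ry":0,"rz":0,"hand":0.075},{"dx":0,"dy":0,"dz":0.02,"rx":0,"ry":0,"rz":0,"hand":0.07},{"dx":0,"dy":0,"dz":0.01,"rx":0,"ry":0,"rz":0,"hand":0.07},{"dx":0,"dy":0,"dz":0,"rx":0,"ry":0,"rz":0,"hand":0.06},{"dx":0,"dy":0,"dz":0,"rx":0,"ry":0,"rz":0,"hand":0.05},{"dx":0,"dy":0,"dz":0,"rx":0,"ry":0,"rz":0,"hand":0.038},{"dx":0,"dy":0,"dz":0,"rx":0,"ry":0,"rz":0,"hand":0.038},{"dx":0,"dy":0,"dz":0,"rx":0,"ry":0,"rz":0,"hand":0.038},{"dx":0,"dy":0,"dz":0,"rx":0,"ry":0,"rz":0,"hand":0.038},{"dx":0,"dy":0,"dz":0,"rx":0,"ry":0,"rz":0,"hand":0.038}]' 40
```

```text
clock: 11.0
position: [0.4722, -0.1953, 0.0566]
ee_rot: [0.001, -0.275, 0.961, -0.001]
contact_force: [-0.7, -0.1, 2.3]
width: 0.0447
gripper_force: 41.1
```

```bash
python3 -m pendant '[{"dx":0,"dy":0,"dz":-0.01,"rx":0,"ry":0,"rz":0,"hand":0.038},{"dx":0,"dy":0,"dz":-0.03,"rx":0,"ry":0,"rz":0,"hand":0.038},{"dx":0,"dy":0,"dz":-0.03,"rx":0,"ry":0,"rz":0,"hand":0.038},{"dx":0,"dy":0,"dz":-0.03,"rx":0,"ry":0,"rz":6.4,"hand":0.038},{"dx":0,"dy":0,"dz":0,"rx":0,"ry":0,"rz":6.4,"hand":0.038},{"dx":0,"dy":0,"dz":0,"rx":0,"ry":0,"rz":6.4,"hand":0.038},{"dx":0,"dy":0,"dz":0,"rx":0,"ry":0,"rz":6.4,"hand":0.038},{"dx":0,"dy":0,"dz":0,"rx":0,"ry":0,"rz":6.4,"hand":0.038}]'
python3 -m pendant '[{"dx":0.001,"dy":-0.025,"dz":0,"rx":0,"ry":0,"rz":0,"hand":0.038},{"dx":0.001,"dy":-0.036,"dz":0,"rx":0,"ry":0,"rz":0,"hand":0.038},{"dx":0.001,"dy":-0.036,"dz":0,"rx":0,"ry":0,"rz":0,"hand":0.038},{"dx":0.001,"dy":-0.036,"dz":0,"rx":0,"ry":0,"rz":0,"hand":0.038},{"dx":0.001,"dy":-0.036,"dz":0,"rx":0,"ry":0,"rz":0,"hand":0.038},{"dx":0,"dy":-0.015,"dz":0,"rx":0,"ry":0,"rz":0,"hand":0.038},{"dx":0,"dy":0,"dz":0,"rx":0,"ry":0,"rz":7,"hand":0.038},{"dx":0,"dy":0,"dz":0,"rx":0,"ry":0,"rz":7,"hand":0.038},{"dx":0,"dy":0,"dz":0,"rx":0,"ry":0,"rz":0,"hand":0.038},{"dx":0,"dy":0,"dz":0,"rx":0,"ry":0,"rz":0,"hand":0.038}]'
cat > look.py <<'E'
from h import *
import sys
im=snap('wrist');s=manip.get_state();print(s['position'],proj(im,np.array(s['position'])+[0,0,.016]),proj(im,list(map(float,sys.argv[1:4]))))
cv2.imwrite('pics/%s.png'%sys.argv[4],cv2.resize(im['frame'][120:400,140:500],None,fx=2.1,fy=2.1)[:,:,::-1])
E
python3 look.py .467 -.379 .078 r1
```

```text
clock: 11.67
position: [0.4717, -0.1951, 0.1568]
ee_rot: [0.0, 0.003, 1.0, -0.0]
contact_force: [0.0, 0.3, -0.7]
width: 0.0449
gripper_force: 41.1
clock: 12.5
position: [0.4664, -0.3787, 0.1561]
ee_rot: [-0.0, 0.121, 0.993, 0.0]
contact_force: [-0.4, 0.3, 0.1]
width: 0.0452
gripper_force: 41.2
[ 0.46648703 -0.37861513  0.15605183] [317.02476459 321.82790201] [316.63389275 246.51561089]
```

View pics/r1.png

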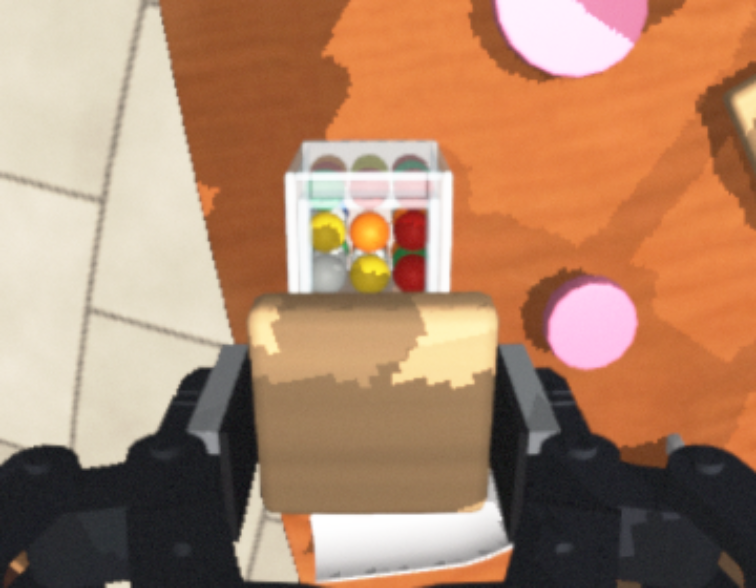

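The lid and the small square jar are yaw-aligned. The jar's shoulder front edge is at crop row 173 with columns 287–452, and the lid's top face spans rows 294–513 with columns 249–497. Converting to offsets:

```bash
python3 - <<'E'
from h import *
im=snap('wrist');s=manip.get_state();Rt=q2R(s['ee_rot']);p=np.array(s['position'])
T=lambda u,v,z:(Rt.T@(onz(im,(140+u/2.1,120+v/2.1),z)-p))*1000
zt=p[2]+.0154
for n,a in(('shoulder edge L/R z62',[(287,173,.062),(452,173,.062)]),('lid front',[(249,300,zt),(497,300,zt)]),('lid back',[(262,510,zt),(487,510,zt)])):print(n,[T(*q).round(1)[:2] for q in a])
E
```

```text
shoulder edge L/R z62 [array([ 24.4, -26.3]), array([24.4, 25. ])]
lid front [array([ 24.6, -21.5]), array([24.6, 22.2])]
lid back [array([-21. , -21.9]), array([-21. ,  23.2])]
```

```bash
python3 -m pendant '[{"dx":-0.0034,"dy":-0.001,"dz":0.025,"rx":0,"ry":0,"rz":0,"hand":0.038},{"dx":0,"dy":0,"dz":0.025,"rx":0,"ry":0,"rz":0,"hand":0.038},{"dx":0,"dy":0,"dz":0.01,"rx":0,"ry":0,"rz":0,"hand":0.038},{"dx":0,"dy":0,"dz":0.008,"rx":0,"ry":0,"rz":0,"hand":0.038},{"dx":0,"dy":0,"dz":0.006,"rx":0,"ry":0,"rz":0,"hand":0.038},{"dx":0,"dy":0,"dz":0.005,"rx":0,"ry":0,"rz":0,"hand":0.038},{"dx":0,"dy":0,"dz":0,"rx":0,"ry":0,"rz":0,"hand":0.038},{"dx":0,"dy":0,"dz":0,"rx":0,"ry":0,"rz":0,"hand":0.038}]';python3 -m pendant '[{"dx":0,"dy":0,"dz":0.002,"rx":0,"ry":0,"rz":0,"hand":0.038},{"dx":0,"dy":0,"dz":0,"rx":0,"ry":0,"rz":0,"hand":0.038},{"dx":0,"dy":0,"dz":0,"rx":0,"ry":0,"rz":0,"hand":0.038}]'
```

```text
clock: 13.27
position: [0.4702, -0.3814, 0.0777]
ee_rot: [0.001, 0.122, 0.993, -0.001]
contact_force: [0.1, 0.1, -0.7]
width: 0.0452
gripper_force: 41.2
clock: 13.52
position: [0.4705, -0.3816, 0.0773]
ee_rot: [0.002, 0.122, 0.993, -0.001]
contact_force: [-0.6, 2.0, 8.5]
width: 0.0445
gripper_force: 42.2
```

```bash
python3 -m pendant '[{"dx":0,"dy":0,"dz":0,"rx":0,"ry":0,"rz":0,"hand":0.05},{"dx":0,"dy":0,"dz":0,"rx":0,"ry":0,"rz":0,"hand":0.06},{"dx":0,"dy":0,"dz":0,"rx":0,"ry":0,"rz":0,"hand":0.068},{"dx":0,"dy":0,"dz":0,"rx":0,"ry":0,"rz":0,"hand":0.068}]';python3 -m pendant '[{"dx":0,"dy":0,"dz":-0.015,"rx":0,"ry":0,"rz":0,"hand":0.068},{"dx":0,"dy":0,"dz":-0.025,"rx":0,"ry":0,"rz":0,"hand":0.07},{"dx":0,"dy":0,"dz":-0.03,"rx":0,"ry":0,"rz":0,"hand":0.085},{"dx":0,"dy":0,"dz":0,"rx":0,"ry":0,"rz":0,"hand":0.085},{"dx":0,"dy":0,"dz":0,"rx":0,"ry":0,"rz":0,"hand":0.085}]'
python3 pale.py .090 .469 -.38
python3 - <<'E'
from h import *
t=snap('top');s=snap('side')
res={}
for n,im,p in(('top',t,(.468,-.38,.09)),('side',s,(.468,-.38,.09)),('top2',t,(.482,.191,.084)),('side2',s,(.482,.191,.084))):
    h=cv2.cvtColor(im['frame'],cv2.COLOR_RGB2HSV);m=cv2.inRange(h,(12,30,100),(30,140,255))
    m=cv2.morphologyEx(m,cv2.MORPH_OPEN,np.ones((2,2)))
    u=proj(im,p);print(n,u.round(1))
    for c in cv2.findContours(m,0,2)[0]:
        if cv2.contourArea(c)>20 and np.linalg.norm(c[:,0].mean(0)-u)<15:print('  ',cv2.boundingRect(c),np.round(cv2.minAreaRect(c)[0],1),cv2.contourArea(c))
E
```

```text
clock: 13.85
position: [0.4695, -0.3809, 0.0746]
ee_rot: [-0.0, 0.122, 0.992, 0.0]
contact_force: [-0.1, 0.3, 0.1]
width: 0.0678
gripper_force: 0.0
clock: 14.27
position: [0.4705, -0.3818, 0.1465]
ee_rot: [0.002, 0.122, 0.992, -0.001]
contact_force: [-0.8, -0.0, -0.0]
width: 0.0844
gripper_force: 0.0
pred [319.5 254. ]
rect [ 0.4689 -0.3805] [0.0457 0.0469] 76.1 circ [ 0.4691 -0.3809] 0.0311 (278, 214, 82, 78)
top [456.3 257.1]
   (448, 256, 18, 12) [456.5 261.1] 127.5
side [439.9 326.6]
   (425, 318, 39, 26) [443.8 330. ] 614.0
top2 [240.6 254.7]
   (235, 247, 15, 16) [242.  254.5] 162.0
side2 [275.6 214.3]
   (271, 213, 16, 12) [278.6 217.7] 120.0
```

```bash
python3 -m pendant '[{"dx":0,"dy":0,"dz":0,"rx":0,"ry":0,"rz":-7,"hand":0.085},{"dx":0,"dy":0,"dz":0,"rx":0,"ry":0,"rz":-7,"hand":0.085},{"dx":0,"dy":0.03,"dz":0,"rx":0,"ry":0,"rz":0,"hand":0.085},{"dx":0,"dy":0.04,"dz":0,"rx":0,"ry":0,"rz":0,"hand":0.085},{"dx":0,"dy":0.04,"dz":0,"rx":0,"ry":0,"rz":0,"hand":0.085},{"dx":0,"dy":0.04,"dz":0,"rx":0,"ry":0,"rz":0,"hand":0.085},{"dx":0,"dy":0.038,"dz":0,"rx":0,"ry":0,"rz":0,"hand":0.085},{"dx":0,"dy":0,"dz":0,"rx":0,"ry":0,"rz":0,"hand":0.085},{"dx":0,"dy":0,"dz":0,"rx":0,"ry":0,"rz":0,"hand":0.085}]'
python3 pale.py .024 .472 -.1935;python3 pale.py .048 .472 -.1935
python3 - <<'E'
from h import *
im=snap('wrist');f=cv2.GaussianBlur(cv2.cvtColor(im['frame'],6+1),(3,3),0);u=proj(im,(.472,-.1935,.048));print(u)
x0,y0=int(u[0])-70,int(u[1])-70
c=cv2.HoughCircles(f[y0:y0+140,x0:x0+140],cv2.HOUGH_GRADIENT,1,5,param1=80,param2=12,minRadius=34,maxRadius=48)
if c is not None:
  for q in c[0][:5]:print(q+[x0,y0,0],onz(im,(q[0]+x0,q[1]+y0),.048))
E
```

```text
clock: 15.17
position: [0.4688, -0.1906, 0.1437]
ee_rot: [-0.001, -0.001, 1.0, 0.001]
contact_force: [0.6, 0.0, -0.7]
width: 0.0852
gripper_force: 0.0
pred [312.5 231.9]
rect [ 0.4763 -0.1948] [0.0722 0.067 ] 17.7 circ [ 0.4732 -0.1946] 0.0446 (257, 180, 107, 103)
pred [314.8 240.8]
rect [ 0.4688 -0.1945] [0.0653 0.0607] 17.8 circ [ 0.466  -0.1944] 0.0404 (259, 179, 107, 103)
[316.3064693 240.1223839]
[313.5        240.5         41.90000153] [ 0.47226836 -0.1953938   0.048     ]
[318.5        245.5         46.29999924] [ 0.47582375 -0.1920152   0.048     ]
[313.5        246.5         44.09999847] [ 0.47654072 -0.19540538  0.048     ]
[306.5        237.5         39.70000076] [ 0.47015154 -0.20010153  0.048     ]
[307.5        244.5         46.29999924] [ 0.47511487 -0.19946516  0.048     ]
```

The big round lid is centred at about (0.472,-0.195), and the big square lid's yaw is 17.7°. Grip the big round.

```bash
python3 -m pendant '[{"dx":-0.002,"dy":-0.003,"dz":0.035,"rx":0,"ry":0,"rz":0,"hand":0.085},{"dx":0,"dy":0,"dz":0.035,"rx":0,"ry":0,"rz":0,"hand":0.085},{"dx":0,"dy":0,"dz":0.025,"rx":0,"ry":0,"rz":0,"hand":0.085},{"dx":0,"dy":0,"dz":0.015,"rx":0,"ry":0,"rz":0,"hand":0.085},{"dx":0,"dy":0,"dz":0.007,"rx":0,"ry":0,"rz":0,"hand":0.085},{"dx":0,"dy":0,"dz":0,"rx":0,"ry":0,"rz":0,"hand":0.075},{"dx":0,"dy":0,"dz":0,"rx":0,"ry":0,"rz":0,"hand":0.065},{"dx":0,"dy":0,"dz":0,"rx":0,"ry":0,"rz":0,"hand":0.05},{"dx":0,"dy":0,"dz":0,"rx":0,"ry":0,"rz":0,"hand":0.05},{"dx":0,"dy":0,"dz":0,"rx":0,"ry":0,"rz":0,"hand":0.05},{"dx":0,"dy":0,"dz":0,"rx":0,"ry":0,"rz":0,"hand":0.05}]' 40
```

```text
clock: 16.23
position: [0.4728, -0.1967, 0.0291]
ee_rot: [0.001, 0.0, 1.0, -0.001]
contact_force: [-0.6, -1.1, 5.4]
width: 0.0559
gripper_force: 42.8
```

```bash
python3 -m pendant '[{"dx":0,"dy":0,"dz":-0.01,"rx":0,"ry":0,"rz":0,"hand":0.05},{"dx":0,"dy":0,"dz":-0.03,"rx":0,"ry":0,"rz":0,"hand":0.05},{"dx":0,"dy":0,"dz":-0.04,"rx":0,"ry":0,"rz":0,"hand":0.05},{"dx":0,"dy":0,"dz":-0.04,"rx":0,"ry":0,"rz":0,"hand":0.05},{"dx":0,"dy":0.01,"dz":-0.021,"rx":0,"ry":0,"rz":0,"hand":0.05},{"dx":0,"dy":0.037,"dz":0,"rx":0,"ry":0,"rz":0,"hand":0.05},{"dx":0,"dy":0.038,"dz":0,"rx":0,"ry":0,"rz":0,"hand":0.05},{"dx":0,"dy":0.038,"dz":0,"rx":0,"ry":0,"rz":0,"hand":0.05},{"dx":0,"dy":0.038,"dz":0,"rx":0,"ry":0,"rz":0,"hand":0.05},{"dx":0,"dy":0.038,"dz":0,"rx":0,"ry":0,"rz":0,"hand":0.05},{"dx":0,"dy":0.038,"dz":0,"rx":0,"ry":0,"rz":0,"hand":0.05}]'
python3 -m pendant '[{"dx":0,"dy":0.038,"dz":0,"rx":0,"ry":0,"rz":0,"hand":0.05},{"dx":0,"dy":0.038,"dz":0,"rx":0,"ry":0,"rz":0,"hand":0.05},{"dx":0,"dy":0.038,"dz":0,"rx":0,"ry":0,"rz":0,"hand":0.05},{"dx":0,"dy":0.038,"dz":0,"rx":0,"ry":0,"rz":0,"hand":0.05},{"dx":0,"dy":0.038,"dz":0,"rx":0,"ry":0,"rz":0,"hand":0.05},{"dx":0,"dy":0.038,"dz":0,"rx":0,"ry":0,"rz":0,"hand":0.05},{"dx":0,"dy":0.038,"dz":0,"rx":0,"ry":0,"rz":0,"hand":0.05},{"dx":0,"dy":0.038,"dz":0,"rx":0,"ry":0,"rz":0,"hand":0.05},{"dx":0,"dy":0.025,"dz":0,"rx":0,"ry":0,"rz":0,"hand":0.05},{"dx":0,"dy":0,"dz":0,"rx":0,"ry":0,"rz":0,"hand":0.05},{"dx":0,"dy":0,"dz":0,"rx":0,"ry":0,"rz":0,"hand":0.05},{"dx":0,"dy":0,"dz":0,"rx":0,"ry":0,"rz":0,"hand":0.05}]'
python3 - <<'E'
from h import *
im=snap('wrist','brd');s=manip.get_state();p=np.array(s['position']);print(p,proj(im,(.477,.370,.089)),proj(im,p+[0,0,.019]))
f=im['frame'];h=cv2.cvtColor(f,cv2.COLOR_RGB2HSV)
m=cv2.inRange(h,(12,30,60),(30,150,255));m=cv2.morphologyEx(m,2,np.ones((3,3)))
for c in cv2.findContours(m,0,2)[0]:
    if cv2.contourArea(c)>1500:print('lid',cv2.boundingRect(c),cv2.contourArea(c))
# glass rows: width of the low-saturation/not-wood run around the jar
j=cv2.bitwise_not(cv2.inRange(h,(5,120,60),(16,255,255)))
u=proj(im,(.477,.370,.089)).astype(int)
for r in range(110,300,12):
    row=j[r];a=b=u[0]
    while a>0 and row[a-4:a].any():a-=1
    while b<636 and row[b:b+4].any():b+=1
    print(r,a,b,(a+b)/2,b-a)
E
```

```text
clock: 17.15
position: [0.4712, 0.043, 0.1696]
ee_rot: [0.0, 0.001, 1.0, 0.0]
contact_force: [0.5, -1.4, -0.5]
width: 0.0562
gripper_force: 42.8
clock: 18.15
position: [0.4715, 0.3695, 0.1689]
ee_rot: [-0.0, 0.0, 1.0, -0.001]
contact_force: [-0.0, -0.2, -1.3]
width: 0.0561
gripper_force: 42.8
[0.47176301 0.36904182 0.16895762] [317.44981499 252.70033156] [314.80621054 325.97562255]
lid (438, 398, 69, 75) 1997.5
lid (129, 398, 69, 75) 1970.5
lid (550, 272, 90, 172) 6481.5
lid (239, 252, 157, 153) 18112.5
lid (65, 230, 46, 51) 1643.5
lid (48, 50, 174, 61) 5331.0
lid (472, 0, 168, 245) 3879.5
lid (210, 0, 115, 108) 1864.5
lid (0, 0, 122, 113) 6837.0
110 317 317 317.0 0
122 317 317 317.0 0
134 317 317 317.0 0
146 317 317 317.0 0
158 317 317 317.0 0
170 317 317 317.0 0
182 317 317 317.0 0
194 295 342 318.5 47
206 286 353 319.5 67
218 281 358 319.5 77
230 276 363 319.5 87
242 272 367 319.5 95
254 301 333 317.0 32
266 272 367 319.5 95
278 261 375 318.0 114
290 254 382 318.0 128
```

```bash
python3 - <<'E'
from h import *
t=snap('top')
for n,u,z in(('brd',(171.5,256),.105),('srd',(243.8,254.6),.072)):print(n,onz(t,u,z).round(4))
f=cv2.imread('pics/top0.png');g=cv2.cvtColor(f,6)
for n,c,r in(('brd',(173,256),(9,14)),('srd',(244,254),(5,9))):
    x,y=c[0]-22,c[1]-22;k=cv2.resize(g[y:y+44,x:x+44],None,fx=6,fy=6,interpolation=2)
    C=cv2.HoughCircles(k,cv2.HOUGH_GRADIENT,1,4,param1=90,param2=18,minRadius=r[0]*6,maxRadius=r[1]*6)
    for q in C[0][:5]:
        for z in((.105,.089) if n=='brd' else(.072,.056)):print(n,z,(q/6).round(1),onz(t,(x+q[0]/6-.4,y+q[1]/6-.4),z).round(4)[:2],'r mm',(q[2]/6*(1.331-z)/470.65*1000).round(1))
# lid centre in the hand from the bounding box (239,252,157,153)
im=snap('wrist');p=np.array(manip.get_state()['position']);print('lid',onz(im,(317,252+76),p[2]+.019),p)
E
```

```text
brd [0.48   0.3668 0.105 ]
srd [0.4826 0.1842 0.072 ]
brd 0.105 [21.6 22.1 12. ] [0.4808 0.365 ] r mm 31.2
brd 0.089 [21.6 22.1 12. ] [0.4815 0.3697] r mm 31.6
brd 0.105 [20.4 22.1  9.6] [0.4809 0.368 ] r mm 24.9
brd 0.089 [20.4 22.1  9.6] [0.4815 0.3728] r mm 25.2
brd 0.105 [21.2 23.1 11. ] [0.4783 0.3659] r mm 28.7
brd 0.089 [21.2 23.1 11. ] [0.4789 0.3706] r mm 29.1
brd 0.105 [22.2 22.1 11.4] [0.4808 0.3633] r mm 29.7
brd 0.089 [22.2 22.1 11.4] [0.4815 0.368 ] r mm 30.1
brd 0.105 [21.1 21.6 12.5] [0.4822 0.3663] r mm 32.5
brd 0.089 [21.1 21.6 12.5] [0.4828 0.371 ] r mm 32.9
srd 0.072 [21.2 22.4  8. ] [0.4842 0.1867] r mm 21.4
srd 0.056 [21.2 22.4  8. ] [0.4849 0.189 ] r mm 21.6
srd 0.072 [21.9 22.6  8.1] [0.4837 0.1849] r mm 21.8
srd 0.056 [21.9 22.6  8.1] [0.4844 0.1872] r mm 22.0
srd 0.072 [21.6 23.4  8.9] [0.4815 0.1858] r mm 23.8
srd 0.056 [21.6 23.4  8.9] [0.4821 0.1881] r mm 24.1
srd 0.072 [22.4 23.2  8.2] [0.4819 0.1836] r mm 21.8
srd 0.056 [22.4 23.2  8.2] [0.4826 0.1859] r mm 22.1
srd 0.072 [21.9 21.9  8.7] [0.4855 0.1849] r mm 23.3
srd 0.056 [21.9 21.9  8.7] [0.4862 0.1872] r mm 23.6
lid [0.47310054 0.36923588 0.18808515] [0.47212469 0.36881014 0.16908515]
```

```bash
python3 -m pendant '[{"dx":-0.006,"dy":0.002,"dz":0.02,"rx":0,"ry":0,"rz":0,"hand":0.05},{"dx":0,"dy":0,"dz":0.02,"rx":0,"ry":0,"rz":0,"hand":0.05},{"dx":0,"dy":0,"dz":0.01,"rx":0,"ry":0,"rz":0,"hand":0.05},{"dx":0,"dy":0,"dz":0.006,"rx":0,"ry":0,"rz":0,"hand":0.05},{"dx":0,"dy":0,"dz":0.003,"rx":0,"ry":0,"rz":0,"hand":0.05},{"dx":0,"dy":0,"dz":0.003,"rx":0,"ry":0,"rz":0,"hand":0.05},{"dx":0,"dy":0,"dz":0.003,"rx":0,"ry":0,"rz":0,"hand":0.05},{"dx":0,"dy":0,"dz":0,"rx":0,"ry":0,"rz":0,"hand":0.05}]';python3 -m pendant '[{"dx":0,"dy":0,"dz":0.002,"rx":0,"ry":0,"rz":0,"hand":0.05},{"dx":0,"dy":0,"dz":0.002,"rx":0,"ry":0,"rz":0,"hand":0.05},{"dx":0,"dy":0,"dz":0,"rx":0,"ry":0,"rz":0,"hand":0.05}]'
```

```text
clock: 18.97
position: [0.4783, 0.3721, 0.104]
ee_rot: [0.0, 0.0, 1.0, 0.0]
contact_force: [0.2, -0.6, -0.1]
width: 0.0559
gripper_force: 42.8
clock: 19.22
position: [0.4786, 0.3724, 0.1004]
ee_rot: [0.001, 0.0, 1.0, 0.0]
contact_force: [-0.0, -0.4, 3.8]
width: 0.0559
gripper_force: 44.6
```

```bash
python3 -m pendant '[{"dx":0,"dy":0,"dz":0,"rx":0,"ry":0,"rz":0,"hand":0.062},{"dx":0,"dy":0,"dz":0,"rx":0,"ry":0,"rz":0,"hand":0.072},{"dx":0,"dy":0,"dz":0,"rx":0,"ry":0,"rz":0,"hand":0.08},{"dx":0,"dy":0,"dz":0,"rx":0,"ry":0,"rz":0,"hand":0.08}]';python3 -m pendant '[{"dx":0,"dy":0,"dz":-0.015,"rx":0,"ry":0,"rz":0,"hand":0.08},{"dx":0,"dy":0,"dz":-0.025,"rx":0,"ry":0,"rz":0,"hand":0.085},{"dx":0,"dy":0,"dz":-0.03,"rx":0,"ry":0,"rz":0,"hand":0.085},{"dx":0,"dy":0,"dz":0,"rx":0,"ry":0,"rz":0,"hand":0.085},{"dx":0,"dy":0,"dz":0,"rx":0,"ry":0,"rz":0,"hand":0.085}]'
python3 pale.py .117 .479 .371
```

```text
clock: 19.55
position: [0.4781, 0.3721, 0.0998]
ee_rot: [-0.0, 0.0, 1.0, 0.0]
contact_force: [0.2, -0.5, -0.1]
width: 0.0798
gripper_force: 0.0
clock: 19.97
position: [0.4793, 0.3728, 0.1719]
ee_rot: [0.002, 0.0, 1.0, 0.001]
contact_force: [-0.8, 0.5, -0.4]
width: 0.0855
gripper_force: 0.0
pred [313.  257.6]
rect [0.4785 0.3732] [0.0569 0.0575] 51.7 circ [0.4778 0.3717] 0.0306 (268, 204, 98, 100)
```

```bash
python3 -m pendant '[{"dx":0.003,"dy":-0.03,"dz":0,"rx":0,"ry":0,"rz":0,"hand":0.085},{"dx":0.002,"dy":-0.04,"dz":0,"rx":0,"ry":0,"rz":0,"hand":0.085},{"dx":0.002,"dy":-0.04,"dz":0,"rx":0,"ry":0,"rz":0,"hand":0.085},{"dx":0,"dy":-0.04,"dz":0,"rx":0,"ry":0,"rz":0,"hand":0.085},{"dx":0,"dy":-0.04,"dz":0,"rx":0,"ry":0,"rz":0,"hand":0.085},{"dx":0,"dy":-0.04,"dz":0,"rx":0,"ry":0,"rz":0,"hand":0.085},{"dx":0,"dy":-0.04,"dz":0,"rx":0,"ry":0,"rz":0,"hand":0.085},{"dx":0,"dy":-0.04,"dz":0,"rx":0,"ry":0,"rz":0,"hand":0.085},{"dx":0,"dy":-0.04,"dz":0,"rx":0,"ry":0,"rz":0,"hand":0.085},{"dx":0,"dy":-0.04,"dz":0,"rx":0,"ry":0,"rz":0,"hand":0.085},{"dx":0,"dy":-0.04,"dz":0,"rx":0,"ry":0,"rz":0,"hand":0.085},{"dx":0,"dy":-0.04,"dz":0,"rx":0,"ry":0,"rz":0,"hand":0.085}]'
python3 -m pendant '[{"dx":0,"dy":-0.04,"dz":0.01,"rx":0,"ry":0,"rz":0,"hand":0.085},{"dx":0,"dy":-0.04,"dz":0.01,"rx":0,"ry":0,"rz":0,"hand":0.085},{"dx":0,"dy":-0.017,"dz":0.01,"rx":0,"ry":0,"rz":0,"hand":0.085},{"dx":0,"dy":0,"dz":0,"rx":0,"ry":0,"rz":-6,"hand":0.085},{"dx":0,"dy":0,"dz":0,"rx":0,"ry":0,"rz":-6,"hand":0.085},{"dx":0,"dy":0,"dz":0,"rx":0,"ry":0,"rz":-5.6,"hand":0.085},{"dx":0,"dy":0,"dz":0,"rx":0,"ry":0,"rz":0,"hand":0.085},{"dx":0,"dy":0,"dz":0,"rx":0,"ry":0,"rz":0,"hand":0.085},{"dx":0,"dy":0,"dz":0,"rx":0,"ry":0,"rz":0,"hand":0.085}]'
python3 pale.py .024 .472 -.1935;python3 -c "
from h import *
s=manip.get_state();print(s['position'],q2R(s['ee_rot']).round(3)[:2].tolist())"
```

```text
clock: 21.02
position: [0.4693, -0.0994, 0.1684]
ee_rot: [-0.001, 0.0, 1.0, 0.001]
contact_force: [0.8, 0.4, -1.0]
width: 0.0852
gripper_force: 0.0
clock: 21.77
position: [0.4703, -0.1945, 0.1391]
ee_rot: [-0.001, -0.152, 0.988, 0.001]
contact_force: [-0.1, -0.4, 0.6]
width: 0.0852
gripper_force: 0.0
pred [316.7 231.6]
rect [ 0.4729 -0.195 ] [0.0659 0.0651] 18.0 circ [ 0.473  -0.1948] 0.0444 (268, 187, 92, 88)
[ 0.47042166 -0.19452012  0.1392946 ] [[-0.954, -0.3, -0.001], [-0.3, 0.954, 0.001]]
```

The big square lid is at (0.4729,-0.195), size 66×65 mm, yaw 18°, all as expected. Grip.

```bash
python3 -m pendant '[{"dx":-0.002,"dy":-0.001,"dz":0.03,"rx":0,"ry":0,"rz":0,"hand":0.085},{"dx":0,"dy":0,"dz":0.035,"rx":0,"ry":0,"rz":0,"hand":0.085},{"dx":0,"dy":0,"dz":0.035,"rx":0,"ry":0,"rz":0,"hand":0.085},{"dx":0,"dy":0,"dz":0.02,"rx":0,"ry":0,"rz":0,"hand":0.085},{"dx":0,"dy":0,"dz":0.01,"rx":0,"ry":0,"rz":0,"hand":0.085},{"dx":0,"dy":0,"dz":0.004,"rx":0,"ry":0,"rz":0,"hand":0.085},{"dx":0,"dy":0,"dz":0,"rx":0,"ry":0,"rz":0,"hand":0.075},{"dx":0,"dy":0,"dz":0,"rx":0,"ry":0,"rz":0,"hand":0.06},{"dx":0,"dy":0,"dz":0,"rx":0,"ry":0,"rz":0,"hand":0.058},{"dx":0,"dy":0,"dz":0,"rx":0,"ry":0,"rz":0,"hand":0.058},{"dx":0,"dy":0,"dz":0,"rx":0,"ry":0,"rz":0,"hand":0.058},{"dx":0,"dy":0,"dz":0,"rx":0,"ry":0,"rz":0,"hand":0.058}]' 40
```

```text
clock: 22.82
position: [0.474, -0.1958, 0.0071]
ee_rot: [0.001, -0.153, 0.988, -0.001]
contact_force: [0.4, -0.9, 6.7]
width: 0.065
gripper_force: 45.6
```

```bash
python3 -m pendant '[{"dx":0,"dy":0,"dz":-0.01,"rx":0,"ry":0,"rz":0,"hand":0.058},{"dx":0,"dy":0,"dz":-0.035,"rx":0,"ry":0,"rz":0,"hand":0.058},{"dx":0,"dy":0,"dz":-0.04,"rx":0,"ry":0,"rz":0,"hand":0.058},{"dx":0,"dy":0,"dz":-0.04,"rx":0,"ry":0,"rz":5.9,"hand":0.058},{"dx":0,"dy":0,"dz":-0.03,"rx":0,"ry":0,"rz":5.9,"hand":0.058},{"dx":0,"dy":0,"dz":0,"rx":0,"ry":0,"rz":5.8,"hand":0.058},{"dx":-0.006,"dy":0.036,"dz":0,"rx":0,"ry":0,"rz":0,"hand":0.058},{"dx":-0.006,"dy":0.037,"dz":0,"rx":0,"ry":0,"rz":0,"hand":0.058},{"dx":-0.006,"dy":0.037,"dz":0,"rx":0,"ry":0,"rz":0,"hand":0.058},{"dx":-0.006,"dy":0.037,"dz":0,"rx":0,"ry":0,"rz":0,"hand":0.058},{"dx":-0.006,"dy":0.037,"dz":0,"rx":0,"ry":0,"rz":0,"hand":0.058}]'
python3 -m pendant '[{"dx":0,"dy":0,"dz":0,"rx":0,"ry":0,"rz":-6,"hand":0.058},{"dx":0,"dy":0,"dz":0,"rx":0,"ry":0,"rz":-6,"hand":0.058},{"dx":0,"dy":0,"dz":0,"rx":0,"ry":0,"rz":0,"hand":0.058},{"dx":0,"dy":0,"dz":0,"rx":0,"ry":0,"rz":0,"hand":0.058},{"dx":0,"dy":0,"dz":0,"rx":0,"ry":0,"rz":0,"hand":0.058}]'
python3 - <<'E'
from h import *
im=snap('wrist','bsq');s=manip.get_state();p=np.array(s['position']);print(p)
h=cv2.cvtColor(im['frame'],cv2.COLOR_RGB2HSV);Rt=q2R(s['ee_rot'])
m=cv2.inRange(h,(12,30,60),(30,150,255));m=cv2.morphologyEx(m,2,np.ones((5,5)))
for c in cv2.findContours(m,0,2)[0]:
    x,y,w,k=cv2.boundingRect(c)
    if cv2.contourArea(c)>8000:
        print('lid',x,y,w,k);zt=p[2]+.017
        for q in((x+w/2,y),(x+w/2,y+k)):print((Rt.T@(onz(im,q,zt)-p)*1000).round(1))
# brightness down the jar's middle columns and across a row, for the shoulder's edges (predicted below)
c0=np.array([.5035,-.011]);a=np.radians(12);ex=np.array([np.cos(a),np.sin(a)]);ey=np.array([-np.sin(a),np.cos(a)])
E=proj(im,[*(c0-.036*ex),.079]);Lm=proj(im,[*(c0-.025*ex-.036*ey),.079]);Rm=proj(im,[*(c0-.025*ex+.036*ey),.079]);print('front',E,'L',Lm,'R',Rm)
g=cv2.cvtColor(im['frame'],7)
r=int(E[1]);print('cols rows',r-15,[int(g[k,int(E[0])-12:int(E[0])+13].mean()) for k in range(r-15,r+16)])
r=int(Lm[1])
for q in(Lm,Rm):print(int(q[0])-12,[int(g[r-3:r+4,k].mean()) for k in range(int(q[0])-12,int(q[0])+13)],[int(h[r-3:r+4,k,1].mean()) for k in range(int(q[0])-12,int(q[0])+13)])
E
```

```text
clock: 23.73
position: [0.5027, -0.0097, 0.1615]
ee_rot: [0.0, 0.001, 1.0, -0.0]
contact_force: [1.2, 1.2, 0.1]
width: 0.0646
gripper_force: 44.9
clock: 24.15
position: [0.5029, -0.0115, 0.161]
ee_rot: [0.0, -0.103, 0.995, 0.0]
contact_force: [-0.5, 0.3, -0.5]
width: 0.0648
gripper_force: 44.9
[ 0.50294569 -0.01169183  0.16098425]
lid 0 296 112 161
[   6.1 -119.2  -17. ]
[-123.4 -177.6  -17. ]
lid 229 234 177 152
[ 35.9   0.9 -17. ]
[-32.4   0.9 -17. ]
front [316.6992566  188.37585847] L [259.04127871 206.28105541] R [374.50921909 205.95397962]
cols rows 173 [190, 216, 220, 220, 220, 218, 200, 173, 160, 158, 158, 152, 144, 139, 136, 151, 225, 251, 253, 253, 248, 239, 239, 239, 239, 232, 228, 227, 223, 231, 239]
247 [100, 101, 102, 100, 101, 102, 101, 101, 100, 102, 110, 173, 238, 253, 254, 254, 251, 251, 252, 251, 247, 239, 232, 223, 206] [177, 176, 176, 178, 177, 175, 177, 176, 178, 176, 147, 53, 6, 0, 0, 0, 1, 1, 0, 0, 2, 6, 6, 6, 8]
362 [195, 212, 216, 239, 249, 250, 250, 249, 252, 254, 254, 253, 238, 179, 160, 159, 159, 160, 161, 162, 162, 164, 164, 160, 153] [14, 4, 3, 2, 0, 1, 1, 1, 1, 1, 1, 1, 24, 128, 174, 177, 177, 176, 174, 174, 174, 173, 174, 175, 177]
```

The shoulder edges lie at row 188.6 and columns 258/374.8, against predictions of 188.4 and 259/374.5. So the jar is at (0.5035,-0.011) within 1 mm, and only a 2.4 mm shift is needed.

```bash
python3 -m pendant '[{"dx":-0.0024,"dy":0,"dz":0.02,"rx":0,"ry":0,"rz":0,"hand":0.058},{"dx":0,"dy":0,"dz":0.02,"rx":0,"ry":0,"rz":0,"hand":0.058},{"dx":0,"dy":0,"dz":0.01,"rx":0,"ry":0,"rz":0,"hand":0.058},{"dx":0,"dy":0,"dz":0.006,"rx":0,"ry":0,"rz":0,"hand":0.058},{"dx":0,"dy":0,"dz":0.005,"rx":0,"ry":0,"rz":0,"hand":0.058},{"dx":0,"dy":0,"dz":0.004,"rx":0,"ry":0,"rz":0,"hand":0.058},{"dx":0,"dy":0,"dz":0.002,"rx":0,"ry":0,"rz":0,"hand":0.058},{"dx":0,"dy":0,"dz":0,"rx":0,"ry":0,"rz":0,"hand":0.058}]';python3 -m pendant '[{"dx":0,"dy":0,"dz":0.002,"rx":0,"ry":0,"rz":0,"hand":0.058},{"dx":0,"dy":0,"dz":0,"rx":0,"ry":0,"rz":0,"hand":0.058}]'
```

```text
clock: 24.87
position: [0.5056, -0.0108, 0.0938]
ee_rot: [0.0, -0.104, 0.995, 0.0]
contact_force: [0.0, 0.4, -0.7]
width: 0.0646
gripper_force: 44.9
clock: 25.03
position: [0.5061, -0.0109, 0.0927]
ee_rot: [0.001, -0.104, 0.995, -0.0]
contact_force: [-1.4, -0.8, 4.5]
width: 0.0648
gripper_force: 45.5
```

Contact came at 0.0927, about the same 2–3 mm offset as the other lids at seating. Release, retreat up, and check all four.

```bash
python3 -m pendant '[{"dx":0,"dy":0,"dz":0,"rx":0,"ry":0,"rz":0,"hand":0.07},{"dx":0,"dy":0,"dz":0,"rx":0,"ry":0,"rz":0,"hand":0.08},{"dx":0,"dy":0,"dz":0,"rx":0,"ry":0,"rz":0,"hand":0.085},{"dx":0,"dy":0,"dz":0,"rx":0,"ry":0,"rz":0,"hand":0.085}]';python3 -m pendant '[{"dx":0,"dy":0,"dz":-0.015,"rx":0,"ry":0,"rz":0,"hand":0.085},{"dx":0,"dy":0,"dz":-0.025,"rx":0,"ry":0,"rz":0,"hand":0.085},{"dx":0,"dy":0,"dz":-0.03,"rx":0,"ry":0,"rz":0,"hand":0.085},{"dx":0,"dy":0,"dz":-0.01,"rx":0,"ry":0,"rz":0,"hand":0.085},{"dx":0,"dy":0,"dz":0,"rx":0,"ry":0,"rz":0,"hand":0.085}]'
python3 pale.py .107 .504 -.011
python3 -m pendant '[{"dx":0.03,"dy":0,"dz":-0.02,"rx":0,"ry":0,"rz":0,"hand":0.085},{"dx":0.035,"dy":0,"dz":-0.02,"rx":0,"ry":0,"rz":0,"hand":0.085},{"dx":0.035,"dy":0,"dz":-0.02,"rx":0,"ry":0,"rz":0,"hand":0.085},{"dx":0.035,"dy":0,"dz":-0.01,"rx":0,"ry":0,"rz":0,"hand":0.085},{"dx":0.035,"dy":0,"dz":0,"rx":0,"ry":0,"rz":0,"hand":0.085},{"dx":0,"dy":0,"dz":0,"rx":0,"ry":0,"rz":0,"hand":0.085},{"dx":0,"dy":0,"dz":0,"rx":0,"ry":0,"rz":0,"hand":0.085}]' | tail -5
python3 - <<'E'
from h import *
s=snap('side');W=np.zeros((600,800,3),np.uint8)
for i,p in enumerate(((.4785,.372,.075),(.482,.19,.05),(.504,-.011,.07),(.469,-.3805,.055))):
    u=proj(s,p).astype(int);x,y=max(u[0]-40,0),u[1]-30
    g=cv2.resize(s['frame'][y:y+60,x:x+80],(400,300),interpolation=2);W[(i//2)*300:(i//2)*300+300,(i%2)*400:(i%2)*400+400]=g
cv2.imwrite('pics/fin.png',W[:,:,::-1])
E
```

```text
clock: 25.37
position: [0.5055, -0.0107, 0.0918]
ee_rot: [0.0, -0.104, 0.995, 0.0]
contact_force: [-0.4, -0.3, -1.0]
width: 0.0847
gripper_force: 0.0
clock: 25.78
position: [0.5075, -0.011, 0.1745]
ee_rot: [0.003, -0.104, 0.995, -0.001]
contact_force: [0.3, -0.2, 1.0]
width: 0.0848
gripper_force: 0.0
pred [317.7 244.7]
rect [ 0.5091 -0.0223] [0.0701 0.0914] 11.6 circ [ 0.5074 -0.0188] 0.0519 (225, 191, 150, 111)
position: [0.337, -0.0457, 0.2405]
ee_rot: [-0.001, -0.103, 0.995, 0.0]
contact_force: [1.2, -0.7, -0.0]
width: 0.0854
gripper_force: 0.0
```

View pics/fin.png

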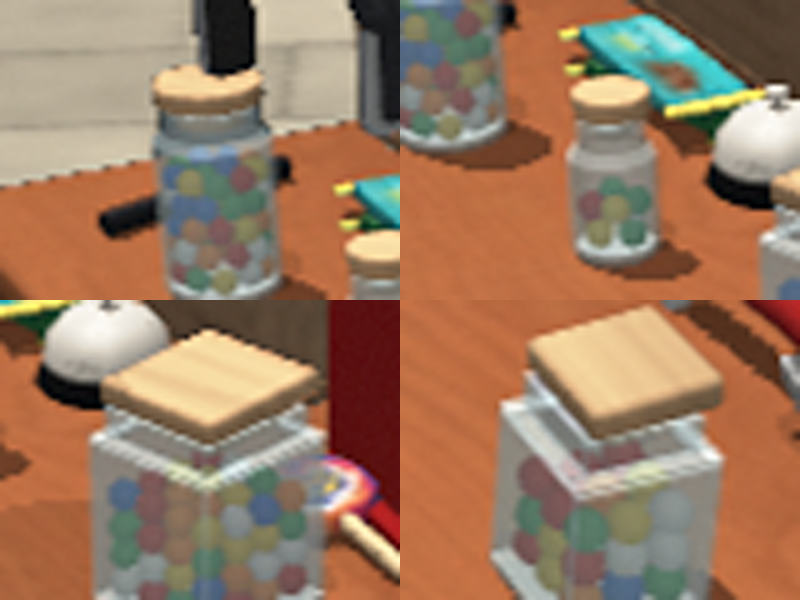

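The side tiles show all four lids level on their jars, with only a short neck visible under each flange. I'll check the gap between flange and shoulder numerically for the two square jars and the round ones.

```bash
python3 - <<'E'
from h import *
s=snap('side')
def tile(p):
    u=proj(s,p).astype(int);return np.array([max(u[0]-40,0),u[1]-30])
def sq(n,c,yaw,hl,hb,zs,t):
    a=np.radians(yaw);Rz=np.array([[np.cos(a),-np.sin(a)],[np.sin(a),np.cos(a)]]);o=tile(t)
    for nm,h,z in(('flange top',hl,zs+.028),('flange bottom',hl,zs+.016),('shoulder',hb,zs)):
        P=[proj(s,[*(np.array(c)+Rz@[i*h,j*h]),z]) for i in(-1,1) for j in(-1,1)]
        q=max(P,key=lambda v:v[1]);print(n,nm,'near corner in tile',((q-o)*5).round())
sq('bsq',(.504,-.011),12,.033,.036,.079,(.504,-.011,.07))
sq('ssq',(.469,-.3805),-14,.023,.026,.062,(.469,-.3805,.055))
for n,c,zs,rl,t in(('brd',(.4785,.372),.089,.029,(.4785,.372,.075)),('srd',(.482,.19),.056,.019,(.482,.19,.05))):
    th=np.linspace(0,6.28,90)
    for z in(zs+.028,zs+.016):
        P=np.array([proj(s,(c[0]+rl*np.cos(k),c[1]+rl*np.sin(k),z)) for k in th]);print(n,'flange z',z,((np.array([P.min(0),P.max(0)])-tile(t))*5).round().tolist())
E
```

```text
bsq flange top near corner in tile [200. 122.]
bsq flange bottom near corner in tile [200. 149.]
bsq shoulder near corner in tile [201. 189.]
ssq flange top near corner in tile [184. 113.]
ssq flange bottom near corner in tile [181. 145.]
ssq shoulder near corner in tile [174. 196.]
brd flange z 0.11699999999999999 [[142.0, 57.0], [255.0, 94.0]]
brd flange z 0.105 [[144.0, 79.0], [256.0, 116.0]]
srd flange z 0.084 [[159.0, 72.0], [239.0, 103.0]]
srd flange z 0.07200000000000001 [[160.0, 95.0], [240.0, 126.0]]
```

Big square and the rounds match the seated prediction within 1–2 mm. The small square's flange looks about 3 mm high and off-centre (near bottom corner at 200,134 versus a predicted 181,145). I'll measure that numerically from side and top.

```bash
cat > chk.py <<'E'
from h import *
def hull(im,c,yaw,h,z0,z1,rnd):
    if rnd: O=[(h*np.cos(k),h*np.sin(k)) for k in np.linspace(0,6.28,60)]
    else:
        a=np.radians(yaw);O=[(i*np.cos(a)-j*np.sin(a),i*np.sin(a)+j*np.cos(a)) for i in(-h,h) for j in(-h,h)]
    P=np.array([proj(im,(c[0]+x,c[1]+y,z)) for x,y in O for z in(z0,z1)]);return P.min(0),P.max(0)
L=dict(brd=((.4785,.372),0,.029,.105,1),srd=((.482,.19),0,.019,.072,1),bsq=((.5035,-.011),12,.033,.095,0),ssq=((.4685,-.3805),-14,.023,.078,0))
for v in('side','top'):
    im=snap(v);h=cv2.cvtColor(im['frame'],cv2.COLOR_RGB2HSV);m=cv2.inRange(h,(10,40,70),(24,150,255))
    for n,(c,y,r,z,rd) in L.items():
        a,b=hull(im,c,y,r,z,z+.012,rd);q=(a+b)/2
        n_,lab,st,ce=cv2.connectedComponentsWithStats(m)
        k=[i for i in range(1,n_) if st[i,4]>60 and np.linalg.norm(st[i,:2]+st[i,2:4]/2-q)<14]
        print(v,n,'pred',a.round(1),b.round(1),'seen',[(st[i,:2].tolist(),(st[i,:2]+st[i,2:4]).tolist()) for i in k])
E
python3 chk.py
```

```text
side brd pred [229.4 177.4] [252.3 189.2] seen []
side srd pred [267.7 211.4] [284.  222.2] seen []
side bsq pred [307.4 223.2] [352.  246.9] seen []
side ssq pred [419.9 316.4] [461.1 344.2] seen []
top brd pred [156.7 245.2] [180.7 267.8] seen [([157, 243], [192, 269])]
top srd pred [233.8 247.5] [248.7 262. ] seen [([234, 246], [254, 263])]
top bsq pred [301.8 230. ] [332.1 260.4] seen [([301, 229], [334, 259])]
top ssq pred [444.9 246.4] [466.8 267.4] seen [([447, 246], [468, 267])]
```

The side picture suggests the small square lid is off-centre by a few mm. I'll look from close above, comparing lid edges with shoulder edges.

```bash
python3 -m pendant '[{"dx":0,"dy":0,"dz":0,"rx":0,"ry":0,"rz":6,"hand":0.085},{"dx":0,"dy":0,"dz":0,"rx":0,"ry":0,"rz":5.8,"hand":0.085},{"dx":-0.013,"dy":-0.036,"dz":0,"rx":0,"ry":0,"rz":0,"hand":0.085},{"dx":-0.013,"dy":-0.036,"dz":0,"rx":0,"ry":0,"rz":0,"hand":0.085},{"dx":-0.013,"dy":-0.036,"dz":0,"rx":0,"ry":0,"rz":0,"hand":0.085},{"dx":-0.013,"dy":-0.036,"dz":0,"rx":0,"ry":0,"rz":0,"hand":0.085},{"dx":-0.013,"dy":-0.036,"dz":0,"rx":0,"ry":0,"rz":0,"hand":0.085},{"dx":-0.013,"dy":-0.036,"dz":0,"rx":0,"ry":0,"rz":0,"hand":0.085},{"dx":-0.013,"dy":-0.036,"dz":0,"rx":0,"ry":0,"rz":0,"hand":0.085},{"dx":-0.013,"dy":-0.036,"dz":0.01,"rx":0,"ry":0,"rz":0,"hand":0.085},{"dx":-0.013,"dy":-0.036,"dz":0.01,"rx":0,"ry":0,"rz":0,"hand":0.085},{"dx":-0.015,"dy":-0.011,"dz":0.03,"rx":0,"ry":0,"rz":0,"hand":0.085}]'
python3 -m pendant '[{"dx":0,"dy":0,"dz":0.03,"rx":0,"ry":0,"rz":7,"hand":0.085},{"dx":0,"dy":0,"dz":0,"rx":0,"ry":0,"rz":7,"hand":0.085},{"dx":0,"dy":0,"dz":0,"rx":0,"ry":0,"rz":0,"hand":0.085},{"dx":0,"dy":0,"dz":0,"rx":0,"ry":0,"rz":0,"hand":0.085},{"dx":0,"dy":0,"dz":0,"rx":0,"ry":0,"rz":0,"hand":0.085}]'
python3 pale.py .090 .469 -.38
cat > prof.py <<'E'
from h import *
im=snap('wrist','ssq2');s=manip.get_state();p=np.array(s['position']);Rt=q2R(s['ee_rot']);h=cv2.cvtColor(im['frame'],cv2.COLOR_RGB2HSV)
c0=np.array([.4685,-.3805]);a=np.radians(-14);ex=np.array([np.cos(a),np.sin(a)]);ey=np.array([-np.sin(a),np.cos(a)])
def line(P,Q,z,z2,n):   # hue/sat/val profile between two world points on the plane z, in mm steps
    N=int(np.linalg.norm(Q-P)*1000)
    print(n,[ '%d:%d/%d'%(h[tuple(np.round(proj(im,[*(P+(Q-P)*k/N),z])).astype(int)[::-1])][1],h[tuple(np.round(proj(im,[*(P+(Q-P)*k/N),z])).astype(int)[::-1])][2],k) for k in range(N+1)])
line(c0-.04*ex,c0-.015*ex,.062,0,'front z62 (sat:val/mm from -40)')
line(c0-.01*ex-.04*ey,c0-.01*ex-.015*ey,.062,0,'left')
line(c0-.01*ex+.04*ey,c0-.01*ex+.015*ey,.062,0,'right')
E
python3 prof.py
```

```text
clock: 27.62
position: [0.4755, -0.3885, 0.193]
ee_rot: [0.003, -0.0, 1.0, -0.004]
contact_force: [0.9, -1.3, 0.1]
width: 0.085
gripper_force: 0.0
clock: 28.03
position: [0.4731, -0.381, 0.1621]
ee_rot: [0.001, 0.119, 0.993, -0.0]
contact_force: [0.5, -0.2, 0.6]
width: 0.0852
gripper_force: 0.0
pred [317. 242.]
rect [ 0.469  -0.3806] [0.0459 0.0462] 76.4 circ [ 0.469  -0.3806] 0.0311 (279, 205, 76, 73)
front z62 (sat:val/mm from -40) ['181:222/0', '181:222/1', '176:223/2', '172:213/3', '117:198/4', '17:211/5', '10:207/6', '10:203/7', '11:187/8', '70:138/9', '79:138/10', '69:134/11', '13:189/12', '6:244/13', '6:248/14', '18:242/15', '42:238/16', '40:238/17', '24:216/18', '19:210/19', '31:205/20', '43:224/21', '69:158/22', '106:151/23', '106:232/24']
left ['178:146/0', '184:140/1', '189:142/2', '182:143/3', '178:145/4', '181:141/5', '181:141/6', '185:142/7', '182:144/8', '183:142/9', '179:144/10', '184:143/11', '187:138/12', '169:133/13', '112:144/14', '109:168/15', '112:189/16', '112:194/17', '115:193/18', '109:194/19', '109:194/20', '109:194/21', '111:196/22', '112:195/23', '114:196/24']
right ['181:218/0', '179:217/1', '183:215/2', '181:218/3', '180:215/4', '181:217/5', '180:211/6', '183:195/7', '182:191/8', '182:189/9', '179:191/10', '183:190/11', '183:190/12', '78:195/13', '59:221/14', '93:248/15', '86:252/16', '72:254/17', '68:254/18', '71:254/19', '74:254/20', '72:254/21', '74:254/22', '75:254/23', '75:254/24']
```

The lid is 45.9×46.2 mm on the z=0.090 plane, so its height is right, and it sits about 2.5 mm off the jar's centre. I'll confirm the height by touch: closed fingers pressed gently on the lid's centre, which should make contact at z≈0.090.

```bash
python3 -m pendant '[{"dx":0.004,"dy":0,"dz":0,"rx":0,"ry":0,"rz":0,"hand":0},{"dx":0,"dy":0,"dz":0.02,"rx":0,"ry":0,"rz":0,"hand":0},{"dx":0,"dy":0,"dz":0.02,"rx":0,"ry":0,"rz":0,"hand":0},{"dx":0,"dy":0,"dz":0.01,"rx":0,"ry":0,"rz":0,"hand":0},{"dx":0,"dy":0,"dz":0.01,"rx":0,"ry":0,"rz":0,"hand":0},{"dx":0,"dy":0,"dz":0.005,"rx":0,"ry":0,"rz":0,"hand":0},{"dx":0,"dy":0,"dz":0,"rx":0,"ry":0,"rz":0,"hand":0},{"dx":0,"dy":0,"dz":0,"rx":0,"ry":0,"rz":0,"hand":0}]' 20
python3 -m pendant '[{"dx":0,"dy":0,"dz":0.002,"rx":0,"ry":0,"rz":0,"hand":0},{"dx":0,"dy":0,"dz":0.002,"rx":0,"ry":0,"rz":0,"hand":0},{"dx":0,"dy":0,"dz":0,"rx":0,"ry":0,"rz":0,"hand":0}]'
python3 -m pendant '[{"dx":0,"dy":0,"dz":0.002,"rx":0,"ry":0,"rz":0,"hand":0},{"dx":0,"dy":0,"dz":0,"rx":0,"ry":0,"rz":0,"hand":0}]'
```

```text
clock: 28.8
position: [0.4684, -0.3799, 0.0972]
ee_rot: [0.0, 0.12, 0.993, -0.0]
contact_force: [-0.0, -0.8, 0.8]
width: 0.0
gripper_force: 0.0
clock: 29.05
position: [0.4682, -0.3797, 0.093]
ee_rot: [0.0, 0.121, 0.993, -0.0]
contact_force: [-0.0, -0.4, -0.0]
width: 0.0001
gripper_force: 0.0
clock: 29.22
position: [0.4685, -0.38, 0.092]
ee_rot: [0.001, 0.121, 0.993, -0.0]
contact_force: [-1.1, 0.8, 4.7]
width: -0.0001
gripper_force: 2.7
```

```bash
python3 -m pendant '[{"dx":0,"dy":0,"dz":0.002,"rx":0,"ry":0,"rz":0,"hand":0},{"dx":0,"dy":0,"dz":0,"rx":0,"ry":0,"rz":0,"hand":0}]';python3 -m pendant '[{"dx":0,"dy":0,"dz":0.002,"rx":0,"ry":0,"rz":0,"hand":0},{"dx":0,"dy":0,"dz":0,"rx":0,"ry":0,"rz":0,"hand":0}]'
```

```text
clock: 29.38
position: [0.4688, -0.3802, 0.0918]
ee_rot: [0.001, 0.12, 0.993, -0.001]
contact_force: [-2.5, 2.5, 14.0]
width: -0.0002
gripper_force: 7.1
clock: 29.55
position: [0.4693, -0.3804, 0.0916]
ee_rot: [0.002, 0.121, 0.993, -0.001]
contact_force: [-3.2, 4.7, 23.0]
width: 0.0001
gripper_force: 11.5
```

Rigid at z=0.0917, 1.7 mm above nominal. To see whether that is a reading bias, I'll touch the big square lid too (nominal 0.107).

```bash
python3 -m pendant '[{"dx":0,"dy":0,"dz":-0.02,"rx":0,"ry":0,"rz":0,"hand":0},{"dx":0,"dy":0,"dz":-0.04,"rx":0,"ry":0,"rz":-7,"hand":0},{"dx":0,"dy":0,"dz":-0.02,"rx":0,"ry":0,"rz":-7,"hand":0},{"dx":-0.0035,"dy":0.037,"dz":0,"rx":0,"ry":0,"rz":0,"hand":0},{"dx":-0.0035,"dy":0.037,"dz":0,"rx":0,"ry":0,"rz":0,"hand":0},{"dx":-0.0035,"dy":0.037,"dz":0,"rx":0,"ry":0,"rz":0,"hand":0},{"dx":-0.0035,"dy":0.037,"dz":0,"rx":0,"ry":0,"rz":0,"hand":0},{"dx":-0.0035,"dy":0.037,"dz":0,"rx":0,"ry":0,"rz":0,"hand":0},{"dx":-0.0035,"dy":0.037,"dz":0,"rx":0,"ry":0,"rz":0,"hand":0},{"dx":-0.0035,"dy":0.037,"dz":0,"rx":0,"ry":0,"rz":0,"hand":0},{"dx":-0.0035,"dy":0.037,"dz":0,"rx":0,"ry":0,"rz":0,"hand":0},{"dx":-0.0035,"dy":0.037,"dz":0,"rx":0,"ry":0,"rz":0,"hand":0}]'
python3 -m pendant '[{"dx":-0.0035,"dy":0.036,"dz":0,"rx":0,"ry":0,"rz":0,"hand":0},{"dx":0,"dy":0,"dz":0.02,"rx":0,"ry":0,"rz":0,"hand":0},{"dx":0,"dy":0,"dz":0.02,"rx":0,"ry":0,"rz":0,"hand":0},{"dx":0,"dy":0,"dz":0.01,"rx":0,"ry":0,"rz":0,"hand":0},{"dx":0,"dy":0,"dz":0.003,"rx":0,"ry":0,"rz":0,"hand":0},{"dx":0,"dy":0,"dz":0,"rx":0,"ry":0,"rz":0,"hand":0},{"dx":0,"dy":0,"dz":0,"rx":0,"ry":0,"rz":0,"hand":0}]'
```

```text
clock: 30.55
position: [0.4987, -0.0448, 0.1671]
ee_rot: [0.0, -0.001, 1.0, -0.0]
contact_force: [0.3, 0.0, -0.6]
width: 0.0001
gripper_force: 0.0
clock: 31.13
position: [0.5027, -0.0111, 0.1143]
ee_rot: [0.0, -0.001, 1.0, -0.0]
contact_force: [0.2, 0.6, -0.3]
width: -0.0
gripper_force: 0.0
```

```bash
python3 -m pendant '[{"dx":0,"dy":0,"dz":0.003,"rx":0,"ry":0,"rz":0,"hand":0},{"dx":0,"dy":0,"dz":0.002,"rx":0,"ry":0,"rz":0,"hand":0},{"dx":0,"dy":0,"dz":0,"rx":0,"ry":0,"rz":0,"hand":0}]';python3 -m pendant '[{"dx":0,"dy":0,"dz":0.002,"rx":0,"ry":0,"rz":0,"hand":0},{"dx":0,"dy":0,"dz":0,"rx":0,"ry":0,"rz":0,"hand":0}]';python3 -m pendant '[{"dx":0,"dy":0,"dz":0.002,"rx":0,"ry":0,"rz":0,"hand":0},{"dx":0,"dy":0,"dz":0,"rx":0,"ry":0,"rz":0,"hand":0}]'
```

```text
clock: 31.38
position: [0.5023, -0.0109, 0.109]
ee_rot: [0.0, -0.001, 1.0, 0.0]
contact_force: [0.2, 0.5, 0.2]
width: -0.0
gripper_force: 0.0
clock: 31.55
position: [0.5025, -0.0108, 0.1074]
ee_rot: [0.001, -0.001, 1.0, -0.0]
contact_force: [-0.3, -0.4, -0.8]
width: -0.0
gripper_force: 0.0
clock: 31.72
position: [0.5026, -0.0108, 0.107]
ee_rot: [0.001, -0.001, 1.0, -0.0]
contact_force: [-3.2, -0.2, 15.3]
width: -0.0003
gripper_force: 7.4
```

The big square touches at exactly 0.107, so the readings are good. The small square lid therefore sits 1.7 mm proud on one side. I'll go back, measure its offset from the jar, and reseat it.

```bash
python3 -m pendant '[{"dx":0,"dy":0,"dz":-0.02,"rx":0,"ry":0,"rz":0,"hand":0},{"dx":0,"dy":0,"dz":-0.036,"rx":0,"ry":0,"rz":0,"hand":0.02},{"dx":0.003,"dy":-0.037,"dz":0,"rx":0,"ry":0,"rz":0,"hand":0.085},{"dx":0.003,"dy":-0.037,"dz":0,"rx":0,"ry":0,"rz":0,"hand":0.085},{"dx":0.003,"dy":-0.037,"dz":0,"rx":0,"ry":0,"rz":0,"hand":0.085},{"dx":0.003,"dy":-0.037,"dz":0,"rx":0,"ry":0,"rz":0,"hand":0.085},{"dx":0.003,"dy":-0.037,"dz":0,"rx":0,"ry":0,"rz":0,"hand":0.085},{"dx":0.003,"dy":-0.037,"dz":0,"rx":0,"ry":0,"rz":0,"hand":0.085},{"dx":0.003,"dy":-0.037,"dz":0,"rx":0,"ry":0,"rz":0,"hand":0.085},{"dx":0.003,"dy":-0.037,"dz":0,"rx":0,"ry":0,"rz":0,"hand":0.085},{"dx":0.003,"dy":-0.037,"dz":0,"rx":0,"ry":0,"rz":0,"hand":0.085},{"dx":0.003,"dy":-0.037,"dz":0,"rx":0,"ry":0,"rz":0,"hand":0.085}]'
python3 -m pendant '[{"dx":0,"dy":0,"dz":0,"rx":0,"ry":0,"rz":7,"hand":0.085},{"dx":0,"dy":0,"dz":0,"rx":0,"ry":0,"rz":7,"hand":0.085},{"dx":0,"dy":0,"dz":0,"rx":0,"ry":0,"rz":0,"hand":0.085},{"dx":0,"dy":0,"dz":0,"rx":0,"ry":0,"rz":0,"hand":0.085},{"dx":0,"dy":0,"dz":0,"rx":0,"ry":0,"rz":0,"hand":0.085}]'
python3 pale.py .091 .469 -.38
python3 - <<'E'
from h import *
im=snap('wrist','ssq3');h=cv2.cvtColor(im['frame'],cv2.COLOR_RGB2HSV);S=h[:,:,1]
c0=np.array([.469,-.3805]);a=np.radians(-14);ex=np.array([np.cos(a),np.sin(a)]);ey=np.array([-np.sin(a),np.cos(a)])
def cross(f,ts,z):
    v=[S[tuple(np.round(proj(im,[*f(t),z])).astype(int)[::-1])] for t in ts]
    for t,x in zip(ts,v):
        if x<60:return round(t*1000,1)
T=np.arange(.034,.015,-.0005)
for q in(-.024,-.022,-.020,-.018):
    print('y edges at x',q,cross(lambda t:c0+q*ex-t*ey,T,.062),cross(lambda t:c0+q*ex+t*ey,T,.062))
for q in(-.022,-.015,-.008,0,.008,.015,.022):
    v=[(round(t*1000,1),int(S[tuple(np.round(proj(im,[*(c0-t*ex+q*ey),.062])).astype(int)[::-1])]),int(h[tuple(np.round(proj(im,[*(c0-t*ex+q*ey),.062])).astype(int)[::-1])][2])) for t in np.arange(.031,.022,-.001)]
    print('front at y',q,v)
E
```

```text
clock: 32.72
position: [0.4726, -0.3825, 0.1606]
ee_rot: [0.0, -0.001, 1.0, 0.0]
contact_force: [1.0, 0.2, -0.5]
width: 0.0853
gripper_force: 0.0
clock: 33.13
position: [0.4732, -0.3803, 0.1607]
ee_rot: [-0.0, 0.119, 0.993, 0.0]
contact_force: [-0.4, -0.5, 1.0]
width: 0.0849
gripper_force: 0.0
pred [315.6 243.5]
rect [ 0.4668 -0.3797] [0.0457 0.0454] 76.6 circ [ 0.4669 -0.3805] 0.0304 (277, 203, 77, 73)
y edges at x -0.024 26.0 26.0
y edges at x -0.022 26.0 26.0
y edges at x -0.02 26.0 26.0
y edges at x -0.018 26.0 26.0
front at y -0.022 [(np.float64(31.0), 61, 142), (np.float64(30.0), 52, 141), (np.float64(29.0), 26, 136), (np.float64(28.0), 11, 143), (np.float64(27.0), 3, 237), (np.float64(26.0), 2, 243), (np.float64(25.0), 5, 226), (np.float64(24.0), 10, 221), (np.float64(23.0), 7, 222)]
front at y -0.015 [(np.float64(31.0), 35, 166), (np.float64(30.0), 78, 140), (np.float64(29.0), 67, 125), (np.float64(28.0), 27, 131), (np.float64(27.0), 8, 244), (np.float64(26.0), 6, 249), (np.float64(25.0), 20, 232), (np.float64(24.0), 27, 229), (np.float64(23.0), 28, 228)]
front at y -0.008 [(
[... 656 characters left out ...]
 140), (np.float64(27.0), 3, 243), (np.float64(26.0), 3, 248), (np.float64(25.0), 7, 224), (np.float64(24.0), 10, 220), (np.float64(23.0), 28, 227)]
front at y 0.015 [(np.float64(31.0), 50, 132), (np.float64(30.0), 41, 117), (np.float64(29.0), 70, 123), (np.float64(28.0), 26, 126), (np.float64(27.0), 5, 244), (np.float64(26.0), 4, 249), (np.float64(25.0), 26, 237), (np.float64(24.0), 40, 236), (np.float64(23.0), 40, 236)]
front at y 0.022 [(np.float64(31.0), 80, 159), (np.float64(30.0), 58, 149), (np.float64(29.0), 41, 142), (np.float64(28.0), 9, 200), (np.float64(27.0), 3, 233), (np.float64(26.0), 1, 232), (np.float64(25.0), 8, 221), (np.float64(24.0), 16, 221), (np.float64(23.0), 20, 221)]
```

The lid now measures 45.7×45.4 mm at (0.467,-0.380), 1 mm from the jar's centre (0.4677,-0.3802), so the press appears to have shifted it home. Touch again to confirm.

```bash
python3 -m pendant '[{"dx":0.004,"dy":0,"dz":0,"rx":0,"ry":0,"rz":0,"hand":0},{"dx":0,"dy":0,"dz":0.02,"rx":0,"ry":0,"rz":0,"hand":0},{"dx":0,"dy":0,"dz":0.02,"rx":0,"ry":0,"rz":0,"hand":0},{"dx":0,"dy":0,"dz":0.01,"rx":0,"ry":0,"rz":0,"hand":0},{"dx":0,"dy":0,"dz":0.01,"rx":0,"ry":0,"rz":0,"hand":0},{"dx":0,"dy":0,"dz":0.005,"rx":0,"ry":0,"rz":0,"hand":0},{"dx":0,"dy":0,"dz":0.002,"rx":0,"ry":0,"rz":0,"hand":0},{"dx":0,"dy":0,"dz":0,"rx":0,"ry":0,"rz":0,"hand":0},{"dx":0,"dy":0,"dz":0,"rx":0,"ry":0,"rz":0,"hand":0}]' 20
python3 -m pendant '[{"dx":0,"dy":0,"dz":0.002,"rx":0,"ry":0,"rz":0,"hand":0},{"dx":0,"dy":0,"dz":0,"rx":0,"ry":0,"rz":0,"hand":0}]'
python3 -m pendant '[{"dx":0,"dy":0,"dz":0.002,"rx":0,"ry":0,"rz":0,"hand":0},{"dx":0,"dy":0,"dz":0,"rx":0,"ry":0,"rz":0,"hand":0}]'
```

```text
clock: 33.98
position: [0.4697, -0.3801, 0.0944]
ee_rot: [0.001, 0.12, 0.993, -0.0]
contact_force: [0.8, 0.3, -1.2]
width: -0.0001
gripper_force: 0.0
clock: 34.15
position: [0.4695, -0.3799, 0.0922]
ee_rot: [0.0, 0.121, 0.993, -0.0]
contact_force: [0.2, -0.2, 0.8]
width: 0.0
gripper_force: 0.0
clock: 34.32
position: [0.4695, -0.38, 0.0901]
ee_rot: [0.0, 0.121, 0.993, -0.0]
contact_force: [0.3, -0.7, 1.8]
width: 0.0001
gripper_force: 0.8
```

Contact now at 0.0901, so it is fully seated. A quick touch check of the two round lids (nominal 0.084 and 0.117).

```bash
python3 -m pendant '[{"dx":0,"dy":0,"dz":-0.02,"rx":0,"ry":0,"rz":0,"hand":0},{"dx":0,"dy":0,"dz":-0.04,"rx":0,"ry":0,"rz":-7,"hand":0},{"dx":0,"dy":0,"dz":-0.01,"rx":0,"ry":0,"rz":-7,"hand":0},{"dx":-0.001,"dy":0.038,"dz":0,"rx":0,"ry":0,"rz":0,"hand":0},{"dx":-0.001,"dy":0.038,"dz":0,"rx":0,"ry":0,"rz":0,"hand":0},{"dx":-0.001,"dy":0.038,"dz":0,"rx":0,"ry":0,"rz":0,"hand":0},{"dx":-0.001,"dy":0.038,"dz":0,"rx":0,"ry":0,"rz":0,"hand":0},{"dx":-0.001,"dy":0.038,"dz":0,"rx":0,"ry":0,"rz":0,"hand":0},{"dx":-0.001,"dy":0.038,"dz":0,"rx":0,"ry":0,"rz":0,"hand":0},{"dx":-0.001,"dy":0.038,"dz":0,"rx":0,"ry":0,"rz":0,"hand":0},{"dx":-0.001,"dy":0.038,"dz":0,"rx":0,"ry":0,"rz":0,"hand":0},{"dx":-0.001,"dy":0.038,"dz":0,"rx":0,"ry":0,"rz":0,"hand":0}]' | head -2
python3 -m pendant '[{"dx":-0.001,"dy":0.038,"dz":0,"rx":0,"ry":0,"rz":0,"hand":0},{"dx":-0.001,"dy":0.038,"dz":0,"rx":0,"ry":0,"rz":0,"hand":0},{"dx":-0.001,"dy":0.038,"dz":0,"rx":0,"ry":0,"rz":0,"hand":0},{"dx":0,"dy":0.038,"dz":0,"rx":0,"ry":0,"rz":0,"hand":0},{"dx":0,"dy":0.038,"dz":0,"rx":0,"ry":0,"rz":0,"hand":0},{"dx":0,"dy":0.038,"dz":0,"rx":0,"ry":0,"rz":0,"hand":0},{"dx":0,"dy":0,"dz":0.03,"rx":0,"ry":0,"rz":0,"hand":0},{"dx":0,"dy":0,"dz":0.03,"rx":0,"ry":0,"rz":0,"hand":0},{"dx":0,"dy":0,"dz":0.01,"rx":0,"ry":0,"rz":0,"hand":0},{"dx":0,"dy":0,"dz":0,"rx":0,"ry":0,"rz":0,"hand":0},{"dx":0,"dy":0,"dz":0,"rx":0,"ry":0,"rz":0,"hand":0}]'
```

```text
clock: 35.32
position: [0.477, -0.0359, 0.16]
clock: 36.23
position: [0.4798, 0.1901, 0.0899]
ee_rot: [-0.0, -0.001, 1.0, -0.0]
contact_force: [0.1, -0.4, 0.8]
width: -0.0
gripper_force: 0.0
```

```bash
python3 -m pendant '[{"dx":0,"dy":0,"dz":0.003,"rx":0,"ry":0,"rz":0,"hand":0},{"dx":0,"dy":0,"dz":0,"rx":0,"ry":0,"rz":0,"hand":0}]';python3 -m pendant '[{"dx":0,"dy":0,"dz":0.002,"rx":0,"ry":0,"rz":0,"hand":0},{"dx":0,"dy":0,"dz":0,"rx":0,"ry":0,"rz":0,"hand":0}]';python3 -m pendant '[{"dx":0,"dy":0,"dz":0.002,"rx":0,"ry":0,"rz":0,"hand":0},{"dx":0,"dy":0,"dz":0,"rx":0,"ry":0,"rz":0,"hand":0}]'
python3 -m pendant '[{"dx":0,"dy":0,"dz":-0.02,"rx":0,"ry":0,"rz":0,"hand":0},{"dx":0,"dy":0,"dz":-0.035,"rx":0,"ry":0,"rz":0,"hand":0},{"dx":0,"dy":0.03,"dz":-0.02,"rx":0,"ry":0,"rz":0,"hand":0},{"dx":0,"dy":0.038,"dz":0,"rx":0,"ry":0,"rz":0,"hand":0},{"dx":0,"dy":0.038,"dz":0,"rx":0,"ry":0,"rz":0,"hand":0},{"dx":0,"dy":0.038,"dz":0,"rx":0,"ry":0,"rz":0,"hand":0},{"dx":0,"dy":0.038,"dz":0,"rx":0,"ry":0,"rz":0,"hand":0},{"dx":0,"dy":0,"dz":0.02,"rx":0,"ry":0,"rz":0,"hand":0},{"dx":0,"dy":0,"dz":0.013,"rx":0,"ry":0,"rz":0,"hand":0},{"dx":0,"dy":0,"dz":0,"rx":0,"ry":0,"rz":0,"hand":0},{"dx":0,"dy":0,"dz":0,"rx":0,"ry":0,"rz":0,"hand":0}]'
```

```text
clock: 36.4
position: [0.4809, 0.1901, 0.088]
ee_rot: [0.001, -0.001, 1.0, 0.0]
contact_force: [-0.1, -0.5, 0.1]
width: 0.0004
gripper_force: 0.0
clock: 36.57
position: [0.4802, 0.1902, 0.0855]
ee_rot: [0.001, -0.001, 1.0, 0.0]
contact_force: [0.6, -0.1, 0.8]
width: 0.0001
gripper_force: 0.0
clock: 36.73
position: [0.4804, 0.1903, 0.0839]
ee_rot: [0.001, -0.001, 1.0, 0.0]
contact_force: [-0.9, -1.3, 6.1]
width: 0.0
gripper_force: 3.0
clock: 37.65
position: [0.4787, 0.3721, 0.1242]
ee_rot: [-0.001, -0.001, 1.0, -0.0]
contact_force: [0.1, 0.3, 0.3]
width: -0.0001
gripper_force: 0.0
```

Small round is seated (0.0839). Now the big round.

```bash
python3 -m pendant '[{"dx":0,"dy":0,"dz":0.004,"rx":0,"ry":0,"rz":0,"hand":0},{"dx":0,"dy":0,"dz":0,"rx":0,"ry":0,"rz":0,"hand":0}]';python3 -m pendant '[{"dx":0,"dy":0,"dz":0.002,"rx":0,"ry":0,"rz":0,"hand":0},{"dx":0,"dy":0,"dz":0,"rx":0,"ry":0,"rz":0,"hand":0}]';python3 -m pendant '[{"dx":0,"dy":0,"dz":0.002,"rx":0,"ry":0,"rz":0,"hand":0},{"dx":0,"dy":0,"dz":0,"rx":0,"ry":0,"rz":0,"hand":0}]'
```

```text
clock: 37.82
position: [0.4797, 0.3721, 0.1213]
ee_rot: [0.0, -0.001, 1.0, 0.0]
contact_force: [0.5, -0.2, 0.3]
width: 0.0002
gripper_force: 0.0
clock: 37.98
position: [0.4795, 0.3721, 0.1192]
ee_rot: [0.0, -0.001, 1.0, 0.0]
contact_force: [0.4, -0.4, 0.1]
width: -0.0004
gripper_force: 0.0
clock: 38.15
position: [0.4796, 0.3723, 0.117]
ee_rot: [0.0, -0.001, 1.0, 0.0]
contact_force: [0.4, -0.4, 0.8]
width: -0.0001
gripper_force: 0.2
```

The big round is seated at 0.117. Withdraw and hand in.

```bash
python3 -m pendant '[{"dx":0,"dy":0,"dz":-0.02,"rx":0,"ry":0,"rz":0,"hand":0},{"dx":0,"dy":0,"dz":-0.04,"rx":0,"ry":0,"rz":0,"hand":0},{"dx":0,"dy":0,"dz":-0.04,"rx":0,"ry":0,"rz":0,"hand":0},{"dx":0,"dy":0,"dz":0,"rx":0,"ry":0,"rz":0,"hand":0},{"dx":0,"dy":0,"dz":0,"rx":0,"ry":0,"rz":0,"hand":0},{"dx":0,"dy":0,"dz":0,"rx":0,"ry":0,"rz":0,"hand":0},{"dx":0,"dy":0,"dz":0,"rx":0,"ry":0,"rz":0,"hand":0}]' && python3 - <<'E'
from h import *
im=snap('top');h=cv2.cvtColor(im['frame'],cv2.COLOR_RGB2HSV);m=cv2.inRange(h,(10,40,70),(24,150,255))
n,l,st,ce=cv2.connectedComponentsWithStats(m)
for p in((.482,.19,.084),(.5035,-.011,.107),(.4677,-.380,.09)):
    u=proj(im,p);print(u.round(1),[st[i].tolist() for i in range(1,n) if st[i,4]>60 and np.linalg.norm(ce[i]-u)<12])
print(manip.sign_off())
E
```

```text
clock: 38.73
position: [0.4783, 0.3718, 0.2154]
ee_rot: [-0.001, -0.001, 1.0, -0.001]
contact_force: [-0.2, -0.2, -1.0]
width: -0.0002
gripper_force: 0.0
[241.  254.7] [[234, 246, 20, 17, 196]]
[316.9 245.1] [[301, 229, 33, 30, 696]]
[456.3 257.2] [[447, 246, 20, 21, 323]]
the job is handed in; nothing more can be done
None
```

All four lids are on their matching jars and the job was handed in at 38.7 s; touch checks found each lid top within 0.1 mm of its seated height (the small square only after I pressed it home), but no verdict was returned.

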